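# Square the tin panels in the parts box and snap the lid shut

### The arm

A 6-joint arm with a two-finger parallel gripper is mounted at the origin on the work surface. World frame = base frame: x ahead of the robot, y to its left, z up, the work surface at z = 0. Lengths are in m, angles in rad, forces in N, time in s.
With the tool pointing down it reaches from about 0.35 to 0.975 m from the base axis. Payload 4.9 kg.
Tool frame: the origin (TCP) lies at the very end of the fingers, on their centre line; the grasp point (between the pads) lies 19 mm behind it; z points along the fingers, y is the line along which they close (so a half turn about z gives the same grasp; the last joint's range is limited). The gripper opens to 85 mm and grips with 20 to 120 N. Pads are 22 mm wide; open, the fingers measure 114 mm over their backs; the gripper's body (76 mm by 85 mm) begins 54 mm behind the grasp point. The pads swing forward as they close: fully open they stand 13 mm farther back than shut.
Start: joints at [-1.234, 0.053, 1.613, -0, 1.476, -0.119], TCP at [0.275, -0.561, 0.231] pointing down, gripper open.
Joint ranges: [-3.01, 3.01], [-1.01, 2.22], [0.06, 2.58], [-1.02, 4.17], [0.09, 2.62], [-3.14, 3.14]. Speed limits (rad/s): [2.57, 2.57, 3.14, 3.14, 3.14, 3.14].

### API

Orientations are given as a rotation vector (axis times angle).
In Python, from station import ctrl gives the robot as it stands.
- The arm moves only by the tool jog_arm, never from a script. Its argument "plan" is a list of rows, each a list of 7 numbers: the shift along the tool's x, y, z in units of 0.02 m (1.0 is 0.02 m), then the turn, a rotation vector about the tool's x, y, z in units of 45 degrees (1.0 is 45 degrees), then the opening, from -1 (shut) to 1 (fully open). A call has 1 to 8 rows; each row shifts and turns the commanded pose from where the row before left it, along the tool's axes as they then stand; what a row does not reach is not made up. A row lasts 1/10 s, in which the tool goes at most 50 mm and 8.59 degrees, less where a joint would pass 70% of its speed; a pose out of reach is approached as far as the arm can. A call with a number of a shift or a turn outside -1 to 1 is refused whole. A call with a gripper value outside its range is refused whole. The fingers move at their own pace and stop on an object; "grip_force" is the grip in N (left out, the last holds). Time passes only in rows, so rows that do not move let the fingers close. It gives the time, the measured TCP pose, the force, the opening and the grip force at its end, in the units of the state.
- ctrl.get_obs(): the state, without advancing time (a new reading comes with each control period).
- ctrl.get_image(name): name is "scene" or "top" or "wrist"; returns (picture, depth): 420x560x3 uint8, red, green, blue; 420x560 float32, m along the optical axis (not along the pixel's ray), 0 where there is no reading.
- ctrl.camera_info(name): a dict with "camera_matrix" (3x3 intrinsics, pixels), "rvec" (rotation vector, rad) and "tvec" (3), from world to camera coordinates, as OpenCV has them; the wrist camera has in their place "T_tool_cam" (4x4, takes a point from camera to tool coordinates, whose origin is the TCP and whose axes are the flange's). Camera axes: x right, y down, z forward; pixel columns grow to the right and rows downward; lengths in m; the calibration is good to about 2 mm. A picture is of the moment at which its call begins: read the wrist's pose just before it. camera_info takes no time and is no camera call.
- ctrl.finish_job(): hands the job in; it is judged then, once.
The state is a dict: "t": time; "q": joint angles; "dq": joint speeds; "effort": joint torques, N m; "tool_pos": TCP position; "tool_rot": TCP orientation; "contact_force": force on the tool from outside, world axes, zero at the start; "wrist_torque": the same for the moment, N m; "opening": finger opening in m; "grip_force": force on a finger pad.
Only numpy, scipy, OpenCV 4.12 (cv2) and the standard library are available. Lean on these libraries where they do the work, as an engineer would, in place of code of your own. Each camera call takes 0.05 s, during which the arm holds its last target. There are 200 camera calls.

### The job

Three or four freshly lacquered tin panels lie loose under the half-open lid of the pine parts box: raise the lid by its knob until it stands upright, then, without the gripper or arm ever touching a panel, take the tab-lifter by its ash handle and nudge every panel inside its own bay until it lies square in the bay's back left corner, one edge touching the back wall (the hinge side) and one touching the wall on the left as seen from the robot. When all of them are home, shut the lid and press it down past its brass catch until it is fully closed. Finish with the tab-lifter lying on its pine stand as you found it, handle level and foot hanging down, and leave the toys and the jar undisturbed.

Things in the scene. Friction and masses are not known exactly. Their poses are not given: they have to be found in the camera images.
- box: fixed pine box, 190 (x) x 476 (y) mm, 36 mm high without lid; origin at the centre of its underside, x from front wall to back (hinge) wall, y to its left. Outer walls 10 mm thick, floor top 10 mm above the table, walls and dividers rise to 36 mm. Three 8 mm dividers along x make four bays, 170 (x) x 108 (y) mm inside, centred at y = +174, +58, -58, -174 mm
- corner_1 (a point): the back left inner corner of bay 1 (counted from the left, 1 to 4) at floor height, where back wall and left wall (or divider) meet; axes as the box, so the bay extends 170 mm towards -x and 108 mm towards -y
- corner_2 (a point): the back left inner corner of bay 2 (counted from the left, 1 to 4) at floor height, where back wall and left wall (or divider) meet; axes as the box, so the bay extends 170 mm towards -x and 108 mm towards -y
- corner_3 (a point): the back left inner corner of bay 3 (counted from the left, 1 to 4) at floor height, where back wall and left wall (or divider) meet; axes as the box, so the bay extends 170 mm towards -x and 108 mm towards -y
- corner_4 (a point): the back left inner corner of bay 4 (counted from the left, 1 to 4) at floor height, where back wall and left wall (or divider) meet; axes as the box, so the bay extends 170 mm towards -x and 108 mm towards -y
- lid (a joint): pine lid's hinge, rad: 0 shut, grows as it opens; starts 0.35 to 0.6, upright 1.57, stop 1.7. Stiff (0.48 N m): stays where left. Lid 207 mm from hinge to free edge, 476 wide, 10 thick, 0.36 kg. At about 0.06 a brass lip at mid front edge meets the sprung brass hook on the box's front wall: about 6 to 10 N down at the knob snaps it past; short of this the lid stands ajar
- lid_hinge (a point): middle of the hinge line, at the outer top edge of the back wall, 95 mm from the box origin along x, 36 mm above the table; x and y as the box. The free edge goes up and towards +x as the lid opens
- lid_knob (a point): centre of the lid's knob, an ash bar 16 mm thick and 26 mm long (along y) on a brass stem in the middle of the outer (upper) face; 185 mm from the hinge line along the lid and 40 mm off the lid's underside plane, in which the hinge lies (30 mm off the outer face). Turns with the lid
- panel_long: flat bare steel panel, 84 (x) x 44 (y) mm, 8 mm deep, rolled rims, a dark rectangle on top; flat on the floor of one of the bays (which varies), or absent. Origin at the centre of its underside; x points roughly to the box's back wall, y roughly to the left wall, z up. About 90 g, slides with a push under 1 N
- panel_short: flat bare steel panel, 60 (x) x 46 (y) mm, 8 mm deep, rolled rims, a dark disc on top; flat on the floor of one of the bays (which varies), or absent. Origin at the centre of its underside; x points roughly to the box's back wall, y roughly to the left wall, z up. About 90 g, slides with a push under 1 N
- panel_slim: flat bare steel panel, 72 (x) x 36 (y) mm, 8 mm deep, rolled rims, two small dark discs on top; flat on the floor of one of the bays (which varies), or absent. Origin at the centre of its underside; x points roughly to the box's back wall, y roughly to the left wall, z up. About 90 g, slides with a push under 1 N
- panel_slot: flat bare steel panel, 66 (x) x 40 (y) mm, 8 mm deep, rolled rims, two dark slots on top; flat on the floor of one of the bays (which varies), or absent. Origin at the centre of its underside; x points roughly to the box's back wall, y roughly to the left wall, z up. About 90 g, slides with a push under 1 N
- panel_long_corner (a point): the back left corner of panel_long at its underside, the corner that must meet the bay's corner; axes as the panel
- panel_short_corner (a point): the back left corner of panel_short at its underside, the corner that must meet the bay's corner; axes as the panel
- panel_slim_corner (a point): the back left corner of panel_slim at its underside, the corner that must meet the bay's corner; axes as the panel
- panel_slot_corner (a point): the back left corner of panel_slot at its underside, the corner that must meet the bay's corner; axes as the panel
- lifter: tab-lifter, 0.13 kg: straight ash handle, 22 wide (y), 26 high (z), from x = -90 to +35 mm; steel shank in front cranks straight down into a 12 x 12 mm square foot, axis at x = +48, its end 58 mm below the origin. Origin on the handle's axis at the grip; x forwards, z up. Starts with the handle lying level on the stand, the foot hanging down in front of the stand
- lifter_foot (a point): centre of the foot's lower end face; axes as the tab-lifter
- stand: fixed pine stand for the tab-lifter, a board 130 x 120 mm on two legs, flat top 58 mm above the table. Origin on the table under its centre, x along its 130 mm side, z up. It stands left or right of the box. The tab-lifter lies on it about along x, its origin about 36 mm ahead of the centre and 71 mm above the table
- tractor: bystander: chipped green tin tractor, 125 x 84 mm, 97 mm high, on the other side of the box; origin under its centre
- flag_a: bystander: crimson tin flag on a steel stem, 128 mm high on a round 52 mm foot; origin under the foot
- flag_b: bystander: the other crimson flag, same size
- base_plate: bystander: round steel base plate, 100 mm across and 5 mm thick, flat on the table; origin under its centre
- varnish_jar: bystander: amber jar 60 mm across, 85 mm high; origin under its centre
There are look-alikes about, which are no part of the job. Leave any green look-alike of the lifter alone.

How it is judged:
On the way, in this order (a step that is already met when the one before it is completed fails the run):
1. the lid is raised upright (value of joint lid above 1.3 rad), for 0.2 s.
2. every panel lies square in the back left corner of its bay, the lid still open (((x of panel_long_corner in the frame of corner_1 between -0.003 and 0.003 m and y of panel_long_corner in the frame of corner_1 between -0.003 and 0.003 m) or (x of panel_long_corner in the frame of corner_2 between -0.003 and 0.003 m and y of panel_long_corner in the frame of corner_2 between -0.003 and 0.003 m) or (x of panel_long_corner in the frame of corner_3 between -0.003 and 0.003 m and y of panel_long_corner in the frame of corner_3 between -0.003 and 0.003 m) or (x of panel_long_corner in the frame of corner_4 between -0.003 and 0.003 m and y of panel_long_corner in the frame of corner_4 between -0.003 and 0.003 m)) and angle between the x axis of each of panel_long, panel_short, panel_slim, panel_slot and the x axis of box, either way round below 0.06 rad and angle between each of panel_long, panel_short, panel_slim, panel_slot's own z axis and vertical below 0.06 rad and ((x of panel_short_corner in the frame of corner_1 between -0.003 and 0.003 m and y of panel_short_corner in the frame of corner_1 between -0.003 and 0.003 m) or (x of panel_short_corner in the frame of corner_2 between -0.003 and 0.003 m and y of panel_short_corner in the frame of corner_2 between -0.003 and 0.003 m) or (x of panel_short_corner in the frame of corner_3 between -0.003 and 0.003 m and y of panel_short_corner in the frame of corner_3 between -0.003 and 0.003 m) or (x of panel_short_corner in the frame of corner_4 between -0.003 and 0.003 m and y of panel_short_corner in the frame of corner_4 between -0.003 and 0.003 m)) and ((x of panel_slim_corner in the frame of corner_1 between -0.003 and 0.003 m and y of panel_slim_corner in the frame of corner_1 between -0.003 and 0.003 m) or (x of panel_slim_corner in the frame of corner_2 between -0.003 and 0.003 m and y of panel_slim_corner in the frame of corner_2 between -0.003 and 0.003 m) or (x of panel_slim_corner in the frame of corner_3 between -0.003 and 0.003 m and y of panel_slim_corner in the frame of corner_3 between -0.003 and 0.003 m) or (x of panel_slim_corner in the frame of corner_4 between -0.003 and 0.003 m and y of panel_slim_corner in the frame of corner_4 between -0.003 and 0.003 m)) and ((x of panel_slot_corner in the frame of corner_1 between -0.003 and 0.003 m and y of panel_slot_corner in the frame of corner_1 between -0.003 and 0.003 m) or (x of panel_slot_corner in the frame of corner_2 between -0.003 and 0.003 m and y of panel_slot_corner in the frame of corner_2 between -0.003 and 0.003 m) or (x of panel_slot_corner in the frame of corner_3 between -0.003 and 0.003 m and y of panel_slot_corner in the frame of corner_3 between -0.003 and 0.003 m) or (x of panel_slot_corner in the frame of corner_4 between -0.003 and 0.003 m and y of panel_slot_corner in the frame of corner_4 between -0.003 and 0.003 m)) and value of joint lid above 0.9 rad), for 0.3 s.
3. the lid is pressed fully shut past its catch (value of joint lid below 0.02 rad), for 0.2 s.
At the end, for the whole second after the job is handed in: each panel present has its back left corner within 3 mm, across and along, of the back left corner of a bay and lies square to the box within 0.06 rad; lid joint below 0.02 rad; the tab-lifter lies level on top of the stand (handle's grip point above its top), at rest (((x of panel_long_corner in the frame of corner_1 between -0.003 and 0.003 m and y of panel_long_corner in the frame of corner_1 between -0.003 and 0.003 m) or (x of panel_long_corner in the frame of corner_2 between -0.003 and 0.003 m and y of panel_long_corner in the frame of corner_2 between -0.003 and 0.003 m) or (x of panel_long_corner in the frame of corner_3 between -0.003 and 0.003 m and y of panel_long_corner in the frame of corner_3 between -0.003 and 0.003 m) or (x of panel_long_corner in the frame of corner_4 between -0.003 and 0.003 m and y of panel_long_corner in the frame of corner_4 between -0.003 and 0.003 m)) and angle between the x axis of each of panel_long, panel_short, panel_slim, panel_slot and the x axis of box, either way round below 0.06 rad and angle between each of panel_long, panel_short, panel_slim, panel_slot's own z axis and vertical below 0.06 rad and ((x of panel_short_corner in the frame of corner_1 between -0.003 and 0.003 m and y of panel_short_corner in the frame of corner_1 between -0.003 and 0.003 m) or (x of panel_short_corner in the frame of corner_2 between -0.003 and 0.003 m and y of panel_short_corner in the frame of corner_2 between -0.003 and 0.003 m) or (x of panel_short_corner in the frame of corner_3 between -0.003 and 0.003 m and y of panel_short_corner in the frame of corner_3 between -0.003 and 0.003 m) or (x of panel_short_corner in the frame of corner_4 between -0.003 and 0.003 m and y of panel_short_corner in the frame of corner_4 between -0.003 and 0.003 m)) and ((x of panel_slim_corner in the frame of corner_1 between -0.003 and 0.003 m and y of panel_slim_corner in the frame of corner_1 between -0.003 and 0.003 m) or (x of panel_slim_corner in the frame of corner_2 between -0.003 and 0.003 m and y of panel_slim_corner in the frame of corner_2 between -0.003 and 0.003 m) or (x of panel_slim_corner in the frame of corner_3 between -0.003 and 0.003 m and y of panel_slim_corner in the frame of corner_3 between -0.003 and 0.003 m) or (x of panel_slim_corner in the frame of corner_4 between -0.003 and 0.003 m and y of panel_slim_corner in the frame of corner_4 between -0.003 and 0.003 m)) and ((x of panel_slot_corner in the frame of corner_1 between -0.003 and 0.003 m and y of panel_slot_corner in the frame of corner_1 between -0.003 and 0.003 m) or (x of panel_slot_corner in the frame of corner_2 between -0.003 and 0.003 m and y of panel_slot_corner in the frame of corner_2 between -0.003 and 0.003 m) or (x of panel_slot_corner in the frame of corner_3 between -0.003 and 0.003 m and y of panel_slot_corner in the frame of corner_3 between -0.003 and 0.003 m) or (x of panel_slot_corner in the frame of corner_4 between -0.003 and 0.003 m and y of panel_slot_corner in the frame of corner_4 between -0.003 and 0.003 m)) and value of joint lid below 0.02 rad and x of lifter in the frame of stand between -0.07 and 0.07 m and y of lifter in the frame of stand between -0.06 and 0.06 m and z of lifter in the frame of stand between 0.064 and 0.078 m and angle between lifter's own z axis and vertical below 0.1 rad and linear speed of lifter below 0.03 m/s); the robot touches nothing.
It fails at once if the gripper or arm touches a panel (contact force between any of the fingers, the arm and panel_long above 0.3 N or contact force between any of the fingers, the arm and panel_short above 0.3 N or contact force between any of the fingers, the arm and panel_slim above 0.3 N or contact force between any of the fingers, the arm and panel_slot above 0.3 N).
It fails at once if a bystander is moved more than 30 mm (distance of any of tractor, flag_a, flag_b, base_plate, varnish_jar from where it was at the start of the episode above 0.03 m).
Of panel_long, panel_short, panel_slim, panel_slot only 3 to 4 are there at a start; the rules pass over those that are not, and their reading is None.
At some moment in a run one of panel_long, panel_short, panel_slim, panel_slot may be knocked a few centimetres aside while the robot is not near it.
Once in a run the grip may slacken for a moment while it holds something.
It also fails if it takes over 210 s, if anything falls off the work surface, if the arm or the gripper's body presses on something with over 40 N, if the wrist force passes 120 N, or if a joint passes its speed limit or range.

## Working session

There is one attempt and no reset: what is moved stays moved. The work goes in short steps, Python scripts to look and compute and a tool call to move; the robot and the scene stay as the last step left them, time stands still between calls to the robot, and variables do not carry over. Pictures are saved under pics/ and viewed, at most 14 in all, crops included, and the job is handed in when it is done.

Besides the shell and the picture viewer there is one more tool, called after "Request:" as a command line: name --pt "numbers of a row" for each row, then --argument value for the rest. jog_arm: Moves the arm, as the interface text tells. Shifts and turns lie within -1 to 1; 1 stands for 0.02 m of shift or 45 degrees of turn. Its arguments: {"type":"object","properties":{"plan":{"type":"array"},"grip_force":{"type":"number"}},"required":["plan"]}

```bash
ls; mkdir -p pics
cat > h.py <<'E'
import numpy as np, cv2
from station import ctrl
from scipy.spatial.transform import Rotation as R
def cam(name):
    o=ctrl.get_obs(); img,d=ctrl.get_image(name); ci=ctrl.camera_info(name); K=np.array(ci["camera_matrix"])
    if name=="wrist":
        T=np.eye(4);T[:3,:3]=R.from_rotvec(o["tool_rot"]).as_matrix();T[:3,3]=o["tool_pos"]
        M=T@np.array(ci["T_tool_cam"])
    else:
        M=np.eye(4);r=R.from_rotvec(np.ravel(ci["rvec"])).as_matrix();M[:3,:3]=r.T;M[:3,3]=-r.T@np.ravel(ci["tvec"])
    return img,d,K,M
def cloud(d,K,M):
    v,u=np.indices(d.shape); p=np.stack([(u-K[0,2])/K[0,0]*d,(v-K[1,2])/K[1,1]*d,d],-1)
    P=p@M[:3,:3].T+M[:3,3]; P[d<=0]=np.nan; return P
def ray(u,v,K,M,z):
    d=M[:3,:3]@np.array([(u-K[0,2])/K[0,0],(v-K[1,2])/K[1,1],1.]); return M[:3,3]+d*(z-M[2,3])/d[2]
def proj(p,K,M):
    c=M[:3,:3].T@(np.asarray(p)-M[:3,3]); return (K@c/c[2])[:2]
def save(n,img): cv2.imwrite("pics/"+n+".png",img[...,::-1])
E
python3 - <<'E'
from h import *
for n in("top","scene"):
    img,d,K,M=cam(n); save(n+"0",img); np.savez(n+"0.npz",img=img,d=d,K=K,M=M); print(n,K[0,0],M.round(3).tolist())
print(ctrl.get_obs())
E
```

```text
pics
top 380.6584785797908 [[-0.013, -0.983, 0.183, 0.335], [-0.999, 0.019, 0.032, -0.002], [-0.035, -0.182, -0.983, 1.057], [0.0, 0.0, 0.0, 1.0]]
scene 397.1135941788144 [[0.823, 0.337, -0.456, 0.949], [0.567, -0.47, 0.676, -0.648], [0.014, -0.816, -0.578, 0.614], [0.0, 0.0, 0.0, 1.0]]
{'t': 0.1, 'q': array([-1.23400198e+00,  5.32784515e-02,  1.61414339e+00, -3.47232697e-05,
        1.47599856e+00, -1.18998565e-01]), 'dq': array([ 0.0020864 , -0.00299035, -0.00396163,  0.00052186, -0.00175633,
       -0.00036102]), 'effort': array([-3.65291389e-04, -3.94910073e+01, -3.71360350e+01, -7.39865914e-05,
        3.97666823e-03, -2.67874320e-06]), 'tool_pos': array([ 0.27491563, -0.56066816,  0.23020158]), 'tool_rot': array([-3.05859552e+00, -7.09371910e-01,  3.65792599e-04]), 'contact_force': array([ 0.59342592,  0.01197181, -0.83855004]), 'wrist_torque': array([-0.05508943, -0.04354103, -0.06081553]), 'grip_force': 0.0, 'opening': 0.08573369935959516}
```

View pics/top0.png

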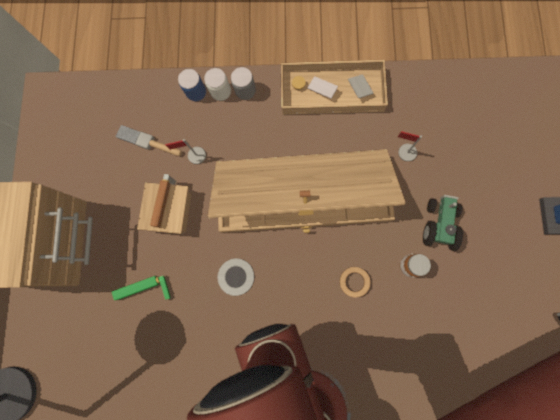

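View pics/scene0.png

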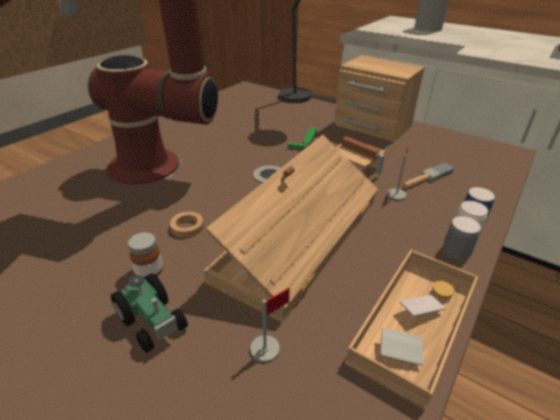

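The top view shows the box around (305,195) with the lid half open and the knob at (305,195). The stand is at (165,208) with the brown handle on it and the foot towards the top, at (168,180). Flag a is at (197,155), flag b at (408,152) and the tractor at (447,220). The green look-alike is at (140,288).

Run:
```python
from h import *
z=np.load("top0.npz"); img,d,K,M=[z[k] for k in("img","d","K","M")]; P=cloud(d,K,M)
hsv=cv2.cvtColor(img,cv2.COLOR_RGB2HSV)
print("table z",np.nanmedian(P[240:260,380:400,2]))
# lid plane
A=P[165:185,225:385].reshape(-1,3); A=A[~np.isnan(A[:,0])]
c=A.mean(0); n=np.linalg.svd(A-c)[2][2]; n*=np.sign(n[2]); print("lid n",n,c,"angle",np.arccos(n[2]), "yaw",np.arctan2(n[1],-n[0]))
res=np.abs((P-c)@n); m=(res<.005)&(P[...,2]>.04); m[:140]=0;m[215:]=0;m[:,:200]=0;m[:,410:]=0
cn=max(cv2.findContours(m.astype(np.uint8),0,1)[0],key=cv2.contourArea); r=cv2.minAreaRect(P[m][:,:2].astype(np.float32)); print(r,cv2.boxPoints(r))
q=cv2.approxPolyDP(cn,8,True)[:,0]; 
for u,v in q: print(u,v,P[v,u])
# knob pts above the lid
h=((P-c)@n); k=(h>.018)&(h<.06); k[:175]=0;k[215:]=0;k[:,285:]&=True; k[:,:290]=0;k[:,325:]=0
print("knob",k.sum(),np.nanmean(P[k],0),np.nanmax(h[k]),P[k].min(0),P[k].max(0))
# stand & handle
S=(P[...,2]>.05)&(P[...,2]<.064); S[:175]=0;S[240:]=0;S[:,:130]=0;S[:,200:]=0
r=cv2.minAreaRect(P[S][:,:2].astype(np.float32)); print("stand",S.sum(),r,P[S].mean(0))
H=(P[...,2]>.072)&(P[...,2]<.1); H[:170]=0;H[240:]=0;H[:,:140]=0;H[:,185:]=0
r=cv2.minAreaRect(P[H][:,:2].astype(np.float32)); print("handle",H.sum(),r,np.median(P[H],0),cv2.boxPoints(r).tolist())
B=P[222:228,230:300].reshape(-1,3);print("front wall",np.nanmedian(B,0))
```

```text
table z 0.00047377677059989853
lid n [0.54778317 0.02741691 0.83617098] [ 0.60830199 -0.01121776  0.09238166] angle 0.5805320045084977 yaw 3.091583717534691
((0.5906782150268555, -0.006825387477874756), (0.177376389503479, 0.4758603572845459), 2.943463087081909) [[ 0.4898892   0.22623672]
 [ 0.51432484 -0.24899586]
 [ 0.6914672  -0.23988749]
 [ 0.6670316   0.23534508]]
404 201 [ 0.51830415 -0.24738052  0.15891004]
379 149 [ 0.69047904 -0.22066887  0.04245714]
216 161 [0.66564509 0.23255604 0.04650055]
208 214 [0.49661376 0.22393519 0.15518893]
knob 75 [ 0.53893329 -0.00890287  0.17631649] 0.03876254507184873 [ 0.53130619 -0.02133565  0.16339892] [0.54683404 0.00261317 0.18208991]
stand 1634 ((0.5475625395774841, 0.3733839988708496), (0.12104198336601257, 0.15257282555103302), 83.6148910522461) [0.53360473 0.37059451 0.05836639]
handle 475 ((0.5522127151489258, 0.3739142417907715), (0.023299289867281914, 0.14345084130764008), 79.87107849121094) [0.54590101 0.37299193 0.08368964] [[0.4795564115047455, 0.3750600516796112], [0.6207715272903442, 0.3498322665691376], [0.6248689889907837, 0.37276843190193176], [0.4836539030075073, 0.3979962170124054]]
front wall [0.48607952 0.0995756  0.03444636]
```

Request:
jog_arm --pt "0 0 -0.5 0 0 0.172 1" --pt "0 0 -0.5 0 0 0.172 1" --pt "0 0 -0.5 0 0 0.172 1" --pt "0.54 -1 0 0 0 0 1" --pt "0.54 -1 0 0 0 0 1" --pt "0.54 -1 0 0 0 0 1" --pt "0.54 -1 0 0 0 0 1" --pt "0.54 -1 0 0 0 0 1"

```text
t: 0.9
tool_pos: [0.3241, -0.4575, 0.2606]
tool_rot: [-3.14, -0.079, 0.001]
contact_force: [0.3, -0.0, 0.3]
opening: 0.0854
grip_force: 0.0
```

Request:
jog_arm --pt "0.54 -1 0 0 0 0 1" --pt "0.54 -1 0 0 0 0 1" --pt "0.54 -1 0 0 0 0 1" --pt "0.54 -1 0 0 0 0 1" --pt "0.54 -1 0 0 0 0 1" --pt "0.54 -1 0 0 0 0 1" --pt "0.54 -1 0 0 0 0 1" --pt "0.54 -1 0 0 0 0 1"

```text
t: 1.7
tool_pos: [0.4023, -0.2933, 0.2607]
tool_rot: [-3.14, -0.079, 0.001]
contact_force: [-0.7, -0.4, 0.5]
opening: 0.0855
grip_force: 0.0
```

Request:
jog_arm --pt "0.54 -1 0 0 0 0 1" --pt "0.54 -1 0 0 0 0 1" --pt "0.54 -1 0 0 0 0 1" --pt "0.54 -1 0 0 0 0 1" --pt "0.54 -1 0 0 0 0 1" --pt "0.54 -1 0 0 0 0 1" --pt "0.54 -1 0 0 0 0 1" --pt "0.54 -1 0 0 0 0 1"

```text
t: 2.5
tool_pos: [0.4804, -0.1293, 0.2607]
tool_rot: [-3.14, -0.079, 0.001]
contact_force: [-1.2, 0.1, -0.3]
opening: 0.0855
grip_force: 0.0
```

Request:
jog_arm --pt "0.54 -1 0 0 0 0 1" --pt "0.54 -1 0 0 0 0 1" --pt "0.54 -1 0 0 0 0 1" --pt "0.54 -1 0 0 0 0 1" --pt "0.54 -1 0 0 0 0 1" --pt "0 0 0 0 0 0 1"

```text
t: 3.1
tool_pos: [0.5295, -0.0258, 0.2606]
tool_rot: [-3.14, -0.084, 0.002]
contact_force: [-0.4, -0.6, -0.7]
opening: 0.0851
grip_force: 0.0
```

Request:
jog_arm --pt "0.5 -0.74 0.43 0 0 0 1" --pt "0 0 1 0 0 0 1" --pt "0 0 1 0 0 0 1" --pt "0 0 1 0 0 0 1" --pt "0 0 1 0 0 0 0.6" --pt "0 0 0.7 0 0 0 0.4" --pt "0 0 0.3 0 0 0 0" --pt "0 0 0 0 0 0 -0.3" --grip_force 30

```text
t: 3.9
tool_pos: [0.5379, -0.0126, 0.1518]
tool_rot: [-3.14, -0.079, 0.003]
contact_force: [-0.7, 0.5, 0.4]
opening: 0.0317
grip_force: 0.0
```

Request:
jog_arm --pt "0 0 0 0 0 0 -1" --pt "0 0 0 0 0 0 -1" --pt "0 0 0 0 0 0 -1" --pt "0 0 0 0 0 0 -1"

```text
t: 4.3
tool_pos: [0.538, -0.0103, 0.1525]
tool_rot: [-3.136, -0.08, 0.002]
contact_force: [-0.5, 6.7, -4.1]
opening: 0.0251
grip_force: 32.1
```

Run:
```python
import numpy as np
a,b=.185,.04
p=lambda t:(-a*np.cos(t)+b*np.sin(t), a*np.sin(t)+b*np.cos(t))
ts=np.linspace(.5805,1.6,17); 
for t0,t1 in zip(ts[:-1],ts[1:]): 
    d=np.array(p(t1))-p(t0); print(t1.round(3),(d/.02).round(2), np.add(p(t1),(.672,.036)).round(3))
```

```text
0.644 [0.44 0.41] [0.548 0.179]
0.708 [0.47 0.38] [0.557 0.187]
0.772 [0.49 0.35] [0.567 0.194]
0.835 [0.51 0.32] [0.578 0.2  ]
0.899 [0.53 0.28] [0.588 0.206]
0.963 [0.55 0.25] [0.599 0.211]
1.027 [0.56 0.21] [0.61  0.215]
1.09 [0.58 0.18] [0.622 0.219]
1.154 [0.59 0.14] [0.634 0.221]
1.218 [0.59 0.1 ] [0.646 0.223]
1.281 [0.6  0.07] [0.658 0.225]
1.345 [0.6  0.03] [0.67  0.225]
1.409 [ 0.6  -0.01] [0.682 0.225]
1.473 [ 0.6  -0.05] [0.694 0.224]
1.536 [ 0.6  -0.09] [0.706 0.222]
1.6 [ 0.59 -0.13] [0.717 0.22 ]
```

Request:
jog_arm --pt "0.44 0 -0.41 0 0 0 -1" --pt "0.47 0 -0.38 0 0 0 -1" --pt "0.49 0 -0.35 0 0 0 -1" --pt "0.51 0 -0.32 0 0 0 -1" --pt "0.53 0 -0.28 0 0 0 -1" --pt "0.55 0 -0.25 0 0 0 -1" --pt "0.56 0 -0.21 0 0 0 -1" --pt "0.58 0 -0.18 0 0 0 -1"

```text
t: 5.1
tool_pos: [0.6198, -0.0062, 0.2002]
tool_rot: [-3.137, -0.081, 0.007]
contact_force: [-4.4, 5.1, -2.1]
opening: 0.0259
grip_force: 19.8
```

Request:
jog_arm --pt "0.59 0 -0.14 0 0 0 -1" --pt "0.59 0 -0.1 0 0 0 -1" --pt "0.6 0 -0.07 0 0 0 -1" --pt "0.6 0 -0.03 0 0 0 -1" --pt "0.6 0 0.01 0 0 0 -1" --pt "0.6 0 0.05 0 0 0 -1" --pt "0.6 0 0.09 0 0 0 -1" --pt "0.35 0 0.08 0 0 0 -1"

```text
t: 5.9
tool_pos: [0.7118, -0.0016, 0.2042]
tool_rot: [-3.137, -0.081, 0.001]
contact_force: [-3.7, 5.9, 2.2]
opening: 0.0254
grip_force: 31.4
```

Request:
jog_arm --pt "0 0 0 0 0 0 -1" --pt "0 0 0 0 0 0 1" --pt "0 0 0 0 0 0 1" --pt "0 0 0 0 0 0 1" --pt "0 0 0 0 0 0 1" --pt "0 0 -1 0 0 0 1" --pt "0 0 -1 0 0 0 1" --pt "0 0 -1 0 0 0 1"

```text
t: 6.7
tool_pos: [0.7113, -0.0039, 0.2631]
tool_rot: [3.14, 0.079, -0.001]
contact_force: [0.1, -0.0, 0.0]
opening: 0.085
grip_force: 0.0
```

Request:
jog_arm --pt "0 0 -0.5 0 0 0.145 1" --pt "0 0 -0.5 0 0 0.145 1" --pt "-0.57 -0.956 0 0 0 0 1" --pt "-0.57 -0.956 0 0 0 0 1" --pt "-0.57 -0.956 0 0 0 0 1" --pt "-0.57 -0.956 0 0 0 0 1" --pt "-0.57 -0.956 0 0 0 0 1" --pt "-0.57 -0.956 0 0 0 0 1"

```text
t: 7.5
tool_pos: [0.6628, 0.124, 0.2816]
tool_rot: [-3.13, 0.274, 0.002]
contact_force: [-0.0, 0.2, 0.2]
opening: 0.0859
grip_force: 0.0
```

Request:
jog_arm --pt "-0.57 -0.956 0 0 0 0 1" --pt "-0.57 -0.956 0 0 0 0 1" --pt "-0.57 -0.956 0 0 0 0 1" --pt "-0.57 -0.956 0 0 0 0 1" --pt "-0.57 -0.956 0 0 0 0 1" --pt "-0.57 -0.956 0 0 0 0 1" --pt "-0.57 -0.956 0 0 0 0 1" --pt "-0.57 -0.956 0 0 0 0 1"

```text
t: 8.3
tool_pos: [0.5996, 0.2903, 0.2817]
tool_rot: [3.129, -0.274, -0.002]
contact_force: [-0.3, -0.8, -0.0]
opening: 0.0857
grip_force: 0.0
```

Request:
jog_arm --pt "-0.57 -0.956 0.5 0 0 0 1" --pt "-0.57 -0.956 1 0 0 0 1" --pt "-0.57 -0.956 1 0 0 0 1" --pt "-0.57 -0.956 1 0 0 0 1" --pt "0 0 0 0 0 0 1"

```text
t: 8.8
tool_pos: [0.5655, 0.3737, 0.2073]
tool_rot: [3.126, -0.269, -0.012]
contact_force: [-0.2, -0.3, -0.9]
opening: 0.0854
grip_force: 0.0
```

```bash
cat > look.py <<'E'
import sys
from h import *
for n in sys.argv[2:]:
    img,d,K,M=cam(n); save(n+sys.argv[1],img); np.savez(n+sys.argv[1]+".npz",img=img,d=d,K=K,M=M)
E
python3 look.py 1 top wrist
python3 - <<'E'
from h import *
a=cv2.imread("pics/top1.png")[130:250,130:420]; cv2.imwrite("pics/top1c.png",cv2.resize(a,None,fx=2.7,fy=2.7,interpolation=cv2.INTER_CUBIC))
E
```

```text
(no output)
```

View pics/top1c.png

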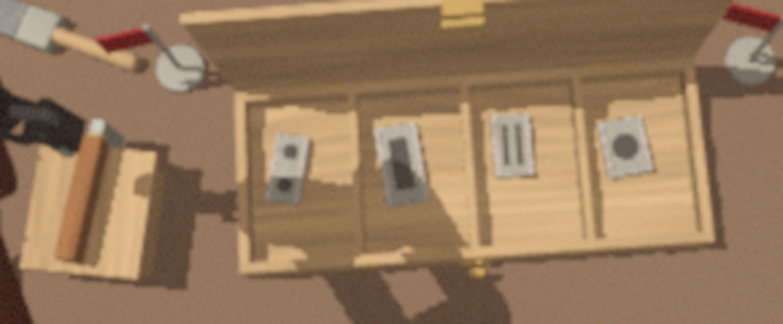

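View pics/wrist1.png

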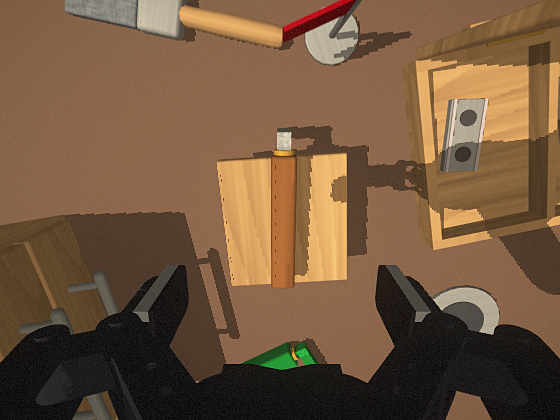

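The top crop shows the lid upright. From left to right the bays hold slim (289,165), long (400,162), slot (513,145) and short (625,147). The wrist view shows the handle running from (284,155) to (283,288) between the fingers. I'll measure both.

```bash
cat > pan.py <<'E'
from h import *
yaw=.0513; X=np.array([np.cos(yaw),np.sin(yaw)]); Y=np.array([-X[1],X[0]])
O=np.array([.5771,-.008])
def tobox(p): q=np.asarray(p)[...,:2]-O; return np.stack([q@X,q@Y],-1)
SZ={"slim":(72,36,1),"long":(84,44,2),"slot":(66,40,3),"short":(60,46,4)}
def panels(img,d,K,M,yc=(.174,.058,-.058,-.174),show=True,zt=.018):
    v,u=np.indices(d.shape); c=np.stack([(u-K[0,2])/K[0,0],(v-K[1,2])/K[1,1],np.ones(d.shape)],-1)@M[:3,:3].T
    P=M[:3,3]+c*((zt-M[2,3])/c[...,2])[...,None]; B=tobox(P)
    hsv=cv2.cvtColor(img,cv2.COLOR_RGB2HSV); out={}
    for n,(L,W,b) in SZ.items():
        m=(np.abs(B[...,0])<.084)&(np.abs(B[...,1]-yc[b-1])<.053)&(hsv[...,1]<70)
        m=cv2.morphologyEx(m.astype(np.uint8),cv2.MORPH_CLOSE,np.ones((3,3)))
        cs=cv2.findContours(m,0,1)[0]
        if not cs: print(n,"none"); continue
        cn=max(cs,key=cv2.contourArea); mm=cv2.drawContours(np.zeros_like(m),[cn],-1,1,-1)>0
        (cx,cy),(w,h),a=cv2.minAreaRect((B[mm]*1000).astype(np.float32))
        if w<h: w,h,a=h,w,a-90
        a=(a+90)%180-90
        out[n]=(cx,cy,a); t=np.radians(a); co=np.array([cx+L/2*np.cos(t)-W/2*np.sin(t),cy+L/2*np.sin(t)+W/2*np.cos(t)])
        print(n,"c",round(cx,1),round(cy,1),"size",round(w,1),round(h,1),"deg",round(a,1),"corner rel",(co-[85,yc[b-1]*1000+54]).round(1))
    return out
E
python3 - <<'E'
from pan import *
L=lambda f:[np.load(f)[k] for k in("img","d","K","M")]
img,d,K,M=L("top1.npz"); P=cloud(d,K,M); B=tobox(P)
# box wall tops
m=(P[...,2]>.028)&(P[...,2]<.045)&(np.abs(B[...,0])<.12)&(np.abs(B[...,1])<.26)
q=P[m][:,:2].astype(np.float32); r=cv2.minAreaRect(q); print("box",m.sum(),r); b=tobox(P[m]); print(np.percentile(b,[1,99],axis=0),[ (np.median(b[(np.abs(b[:,1]-y)<.012)&(np.abs(b[:,0])<.05)],0)*1000).round(1) for y in(.233,.116,0,-.116,-.233)])
f=b[b[:,0]<-.075]; print("front wall mid",np.polyfit(f[:,1],f[:,0],1))
lid=P[(P[...,2]>.06)&(P[...,2]<.23)&(B[...,0]>.06)&(B[...,0]<.14)&(np.abs(B[...,1])<.2)]; c=lid.mean(0); print("lid",c,np.linalg.svd(lid-c)[2][2])
panels(img,d,K,M)
img,d,K,M=L("wrist1.npz"); P=cloud(d,K,M)
H=(P[...,2]>.072)&(P[...,2]<.1)&(np.abs(P[...,0]-.56)<.12)&(np.abs(P[...,1]-.37)<.07)
r=cv2.minAreaRect(P[H][:,:2].astype(np.float32)); print("handle",H.sum(),r,np.median(P[H],0),cv2.boxPoints(r).round(4).tolist())
S=(P[...,2]>.05)&(P[...,2]<.064)&(np.abs(P[...,0]-.54)<.12)&(np.abs(P[...,1]-.37)<.1); r=cv2.minAreaRect(P[S][:,:2].astype(np.float32)); print("stand",r)
hs=cv2.cvtColor(img,cv2.COLOR_RGB2HSV)
h2=H&(hs[...,1]>120); r=cv2.minAreaRect(P[h2][:,:2].astype(np.float32)); print("wood",r,cv2.boxPoints(r).round(4).tolist())
panels(img,d,K,M)
E
```

```text
box 2662 ((0.5707698464393616, -0.007855445146560669), (0.20934756100177765, 0.47673124074935913), 3.0036630630493164)
[[-0.09348577 -0.23631549]
 [ 0.09754174  0.23750642]] [array([  0.4, 232.6]), array([ -0.3, 116. ]), array([0.3, 0.4]), array([ 1.000e-01, -1.151e+02]), array([ 2.000e-01, -2.316e+02])]
front wall mid [ 0.0012711  -0.08827106]
lid [ 0.67187695 -0.00397342  0.15292851] [-0.99874376 -0.04997074 -0.00371723]
slim c 15.3 187.7 size 73.2 37.2 deg -12.6 corner rel [-30.7 -30.6]
long c 11.5 68.8 size 84.4 46.1 deg 6.4 corner rel [-34.2 -16.6]
slot c 22.7 -47.9 size 66.5 41.9 deg -4.2 corner rel [-28.  -26.3]
short c 12.6 -163.5 size 61.2 47.9 deg 6.3 corner rel [-45.1 -17.4]
handle 3623 ((0.5510619878768921, 0.37238025665283203), (0.021703390404582024, 0.1438729614019394), 79.51680755615234) [0.55489784 0.37214043 0.08338812] [[0.47839999198913574, 0.3747999966144562], [0.6197999715805054, 0.34860000014305115], [0.6237999796867371, 0.3700000047683716], [0.4823000133037567, 0.3961000144481659]]
stand ((0.5464983582496643, 0.3721727728843689), (0.11925116926431656, 0.1532740443944931), 83.48185729980469)
wood ((0.5437532663345337, 0.37373265624046326), (0.021703390404582024, 0.12900735437870026), 79.51680755615234) [[0.47839999198913574, 0.3747999966144562], [0.6051999926567078, 0.3513000011444092], [0.6092000007629395, 0.3727000057697296], [0.4823000133037567, 0.3961000144481659]]
slim c 15.2 188.9 size 71.5 38.7 deg -11.8 corner rel [-30.9 -28.9]
long c 23.0 94.8 size 55.4 1.0 deg 1.5 corner rel [-20.6   5.9]
slot none
short none
```

Request:
jog_arm --pt "0.21 0.2 0.5 0 0 0.015 1" --pt "0 0 1 0 0 0 1" --pt "0 0 1 0 0 0 1" --pt "0 0 1 0 0 0 1" --pt "0 0 1 0 0 0 1" --pt "0 0 1 0 0 0 1" --pt "0 0 1 0 0 0 0.5" --pt "0 0 0.7 0 0 0 0.3" --grip_force 80

```text
t: 9.7
tool_pos: [0.574, 0.3654, 0.0675]
tool_rot: [3.127, -0.299, -0.0]
contact_force: [0.1, 0.1, 0.2]
opening: 0.0591
grip_force: 0.0
```

Request:
jog_arm --pt "0 0 0.05 0 0 0 0" --pt "0 0 0 0 0 0 -0.3" --pt "0 0 0 0 0 0 -1" --pt "0 0 0 0 0 0 -1" --pt "0 0 0 0 0 0 -1" --pt "0 0 0 0 0 0 -1" --pt "0 0 0 0 0 0 -1"

```text
t: 10.4
tool_pos: [0.5747, 0.3671, 0.0692]
tool_rot: [-3.126, 0.296, -0.004]
contact_force: [1.7, -1.3, 5.0]
opening: 0.0202
grip_force: 80.3
```

Request:
jog_arm --pt "0 0 0 0 0 0 0" --pt "0 0 0 0 0 0 0" --pt "0 0 0.25 0 0 0 0" --pt "0 0 0 0 0 0 -0.3" --pt "0 0 0 0 0 0 -1" --pt "0 0 0 0 0 0 -1" --pt "0 0 0 0 0 0 -1" --pt "0 0 0 0 0 0 -1" --grip_force 80

```text
t: 11.2
tool_pos: [0.5734, 0.3665, 0.0622]
tool_rot: [3.127, -0.297, -0.001]
contact_force: [0.7, 0.7, -1.8]
opening: 0.0204
grip_force: 80.2
```

Request:
jog_arm --pt "0 0 -0.5 0 0 0 -1" --pt "0 0 -1 0 0 0 -1" --pt "0 0 -1 0 0 0 -1" --pt "0 0 -1 0 0 0 -1" --pt "0 0 -0.5 0 0 -0.153 -1" --pt "0 0 0 0 0 -0.153 -1" --pt "-0.18 0.95 0 0 0 0 -1" --pt "-0.18 0.95 0 0 0 0 -1"

```text
t: 12.0
tool_pos: [0.5685, 0.3284, 0.1437]
tool_rot: [-3.14, -0.082, -0.002]
contact_force: [0.3, 0.3, -1.3]
opening: 0.0205
grip_force: 80.5
```

Request:
jog_arm --pt "-0.18 0.95 0 0 0 0 -1" --pt "-0.18 0.95 0 0 0 0 -1" --pt "-0.18 0.95 0 0 0 0 -1" --pt "-0.18 0.95 0 0 0 0 -1" --pt "-0.18 0.95 0 0 0 0 -1" --pt "-0.18 0.95 0 0 0 0 -1" --pt "-0.18 0.95 0 0 0 0 -1" --pt "-0.18 0.95 0 0 0 0 -1"

```text
t: 12.8
tool_pos: [0.5471, 0.1734, 0.1426]
tool_rot: [-3.141, -0.08, -0.0]
contact_force: [-0.2, 0.5, -1.3]
opening: 0.0203
grip_force: 80.5
```

Request:
jog_arm --pt "-0.18 0.95 0 0 0 0 -1" --pt "-0.18 0.95 0 0 0 0 -1" --pt "0 0 0 0 0 0 -1" --pt "0 0 0 0 0 0 -1"

```text
t: 13.2
tool_pos: [0.5421, 0.1362, 0.1426]
tool_rot: [-3.14, -0.079, -0.001]
contact_force: [-0.1, 0.3, -0.7]
opening: 0.0207
grip_force: 80.5
```

```bash
cat > foot.py <<'E'
from pan import *
def tcp(o):
    r=R.from_rotvec(o["tool_rot"]).as_matrix(); b=tobox(o["tool_pos"])*1000
    print("TCP box",b.round(1),"z",round(o["tool_pos"][2],4),"yaw-box",round(float(np.arctan2(r[1,0],r[0,0])-yaw),4),"foot~",(b+[43,0]).round(1),"open",round(o["opening"],4),"t",o["t"],"F",o["contact_force"].round(1))
if __name__=="__main__": tcp(ctrl.get_obs())
E
python3 foot.py; python3 look.py 2 wrist
```

```text
TCP box [-27.5 145.8] z 0.1426 yaw-box -0.0012 foot~ [ 15.5 145.8] open 0.0207 t 13.2 F [-0.1  0.3 -0.7]
```

View pics/wrist2.png

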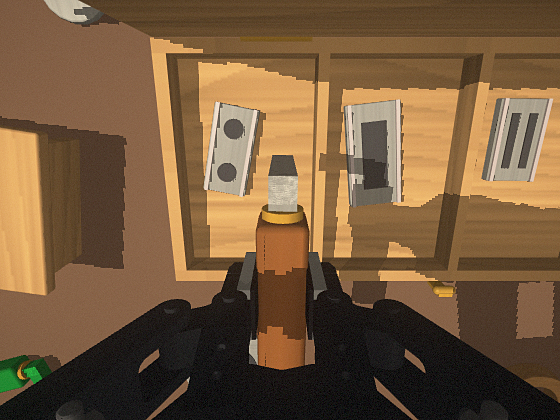

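The wrist view shows the lifter held straight, with the foot at (283,165) over bay 1. Slim is at (234,150), long at (373,150) and slot at (517,140). I'll check the handle's pitch and measure the panels from this view.

Run:
```python
from pan import *
img,d,K,M=[np.load("wrist2.npz")[k] for k in("img","d","K","M")]; P=cloud(d,K,M); B=tobox(P)*1000
hs=cv2.cvtColor(img,cv2.COLOR_RGB2HSV)
h=(P[...,2]>.12)&(np.abs(B[...,1]-146)<7); u=np.indices(d.shape)[1]; h&=(u>255)&(u<305)
for lo in range(-60,40,12):
    s=h&(B[...,0]>lo)&(B[...,0]<lo+12)
    if s.sum()>5: print(lo,s.sum(),np.median(P[s][:,2]).round(4),B[s].max(0).round(1),np.median(B[s],0).round(1))
panels(img,d,K,M)
```

```text
-60 687 0.1647 [-48. 153.] [-53.8 145.9]
-48 746 0.1647 [-36. 153.] [-42.  145.9]
-36 803 0.1647 [-24. 153.] [-29.7 145.8]
-24 3424 0.2227 [-12. 153.] [-16.9 145.3]
-12 949 0.1648 [ -0. 153.] [ -5.8 146.1]
0 1118 0.1593 [ 12. 153.] [  5.2 145.7]
12 971 0.1564 [ 21.8 150.2] [ 19.3 144.5]
slim c 14.6 186.9 size 72.2 35.8 deg -11.7 corner rel [-31.6 -30.7]
long c 10.6 69.2 size 83.7 44.4 deg 6.2 corner rel [-35.  -16.3]
slot c 22.1 -45.4 size 66.0 44.1 deg -0.6 corner rel [-29.7 -21.8]
short none
```

Request:
jog_arm --pt "0 0 1 0 0 0 -1" --pt "0 0 1 0 0 0 -1" --pt "0 0 1 0 0 0 -1" --pt "0 0 0.8 0 0 0 -1" --pt "0 0 0.24 0 0 0 -1" --pt "0 -0.3 0 0 0 0 -1" --pt "0 -0.3 0 0 0 0 -1" --pt "0 -0.3 0 0 0 0 -1"

```text
t: 14.05
tool_pos: [0.5422, 0.1555, 0.0631]
tool_rot: [-3.14, -0.081, -0.004]
contact_force: [0.5, -0.8, -1.4]
opening: 0.0204
grip_force: 80.4
```

Request:
jog_arm --pt "0 -0.3 0 0 0 0 -1" --pt "0 -0.3 0 0 0 0 -1" --pt "0 -0.25 0 0 0 0 -1" --pt "0 -0.15 0 0 0 0 -1" --pt "0 -0.1 0 0 0 0 -1" --pt "0 -0.1 0 0 0 0 -1" --pt "0 0 0 0 0 0 -1"

```text
t: 14.75
tool_pos: [0.5403, 0.177, 0.0619]
tool_rot: [3.137, 0.08, 0.0]
contact_force: [-0.1, -6.6, 2.0]
opening: 0.0207
grip_force: 81.0
```

```bash
python3 foot.py
python3 - <<'E'
from pan import *
a=cam("wrist");panels(*a); save("wrist3",a[0])
E
```

```text
TCP box [-27.3 186.7] z 0.0619 yaw-box -0.0002 foot~ [ 15.7 186.7] open 0.0207 t 14.75 F [-0.1 -6.6  2. ]
slim c 10.6 201.1 size 71.5 50.1 deg -0.1 corner rel [-38.4  -8.9]
long c 10.3 70.1 size 84.6 46.9 deg 6.5 corner rel [-35.5 -15.3]
slot none
short none
```

Request:
jog_arm --pt "0 0.5 0 0 0 0 -1" --pt "-0.7 0 0 0 0 0 -1" --pt "-1 0 0 0 0 0 -1" --pt "-1 0 0 0 0 0 -1" --pt "0 -0.75 0 0 0 0 -1" --pt "0 -0.8 0 0 0 0 -1" --pt "0.3 0 0 0 0 0 -1" --pt "0.3 0 0 0 0 0 -1"

```text
t: 15.6
tool_pos: [0.4974, 0.1979, 0.0617]
tool_rot: [-3.14, -0.082, 0.001]
contact_force: [-0.4, -0.8, -0.2]
opening: 0.0202
grip_force: 80.6
```

Request:
jog_arm --pt "0.3 0 0 0 0 0 -1" --pt "0.3 0 0 0 0 0 -1" --pt "0.3 0 0 0 0 0 -1" --pt "0.3 0 0 0 0 0 -1" --pt "0.25 0 0 0 0 0 -1" --pt "0.15 0 0 0 0 0 -1" --pt "0.15 0 0 0 0 0 -1" --pt "0 0 0 0 0 0 -1"

```text
t: 16.4
tool_pos: [0.531, 0.1992, 0.0614]
tool_rot: [3.14, 0.081, -0.005]
contact_force: [-4.3, -0.8, 0.7]
opening: 0.0202
grip_force: 80.9
```

```bash
python3 foot.py
```

```text
TCP box [-35.4 209.3] z 0.0614 yaw-box 0.0001 foot~ [  7.6 209.3] open 0.0202 t 16.4 F [-4.3 -0.8  0.7]
```

Request:
jog_arm --pt "-0.3 0 0 0 0 0 -1" --pt "0 0 -1 0 0 0 -1" --pt "0 0 -1 0 0 0 -1" --pt "0 0.37 -0.5 0 0 0 -1" --pt "0.06 1 0 0 0 0 -1" --pt "0.06 1 0 0 0 0 -1" --pt "0.06 1 0 0 0 0 -1" --pt "0.06 1 0 0 0 0 -1"

```text
t: 17.2
tool_pos: [0.5352, 0.1107, 0.1116]
tool_rot: [3.14, 0.081, 0.001]
contact_force: [-0.9, 0.1, -2.2]
opening: 0.0203
grip_force: 80.5
```

Request:
jog_arm --pt "0.06 1 0 0 0 0 -1" --pt "0.06 1 0 0 0 0 -1" --pt "0.06 1 0 0 0 0 -1" --pt "0 1 0 0 0 0 -1" --pt "0 0.7 0 0 0 0 -1" --pt "0 0.3 0 0 0 0 -1" --pt "0 0 0.5 0 0 0 -1" --pt "0 0 0 0 0 0 -1"

```text
t: 18.0
tool_pos: [0.5427, 0.0128, 0.0998]
tool_rot: [-3.14, -0.081, 0.005]
contact_force: [-1.0, 0.1, -1.5]
opening: 0.0204
grip_force: 80.5
```

```bash
python3 foot.py
python3 - <<'E'
from pan import *
a=cam("top");panels(*a); a=cam("wrist");panels(*a); save("wrist4",a[0])
E
```

```text
TCP box [-33.3  22.5] z 0.0998 yaw-box 0.0002 foot~ [ 9.7 22.5] open 0.0204 t 18.0 F [-1.   0.1 -1.5]
slim c 48.6 206.7 size 70.5 34.4 deg -2.2 corner rel [ 0.3 -4.7]
long c -12.5 58.8 size 93.9 52.4 deg 64.0 corner rel [-98.9  -5.8]
slot c 10.0 -61.0 size 37.5 13.9 deg -4.7 corner rel [-40.5 -39.8]
short c 12.8 -163.6 size 61.7 47.6 deg 6.7 corner rel [-45.1 -17.3]
slim c 48.8 198.8 size 71.1 32.3 deg -1.8 corner rel [  0.4 -12.4]
long c 10.7 67.5 size 84.4 44.2 deg 6.5 corner rel [-35.  -17.9]
slot c 22.2 -47.0 size 65.9 40.9 deg -0.6 corner rel [-29.6 -23.4]
short c 11.2 -154.1 size 60.9 37.6 deg 8.5 corner rel [-47.5  -7. ]
```

Request:
jog_arm --pt "0 0 1 0 0 0 -1" --pt "0 0 0.9 0 0 0 -1" --pt "0 -0.4 0 0 0 0 -1" --pt "0 -0.35 0 0 0 0 -1" --pt "0 -0.35 0 0 0 0 -1" --pt "0 -0.35 0 0 0 0 -1" --pt "0 -0.3 0 0 0 0 -1" --pt "0 -0.15 0 0 0 0 -1"

```text
t: 18.9
tool_pos: [0.5424, 0.0509, 0.0644]
tool_rot: [3.14, 0.082, 0.002]
contact_force: [-0.1, -0.9, -0.9]
opening: 0.0205
grip_force: 80.5
```

Request:
jog_arm --pt "0 -0.15 0 0 0 0 -1" --pt "0 0 0 0 0 0 -1"

```text
t: 19.1
tool_pos: [0.5421, 0.0527, 0.0641]
tool_rot: [3.139, 0.081, 0.001]
contact_force: [-0.7, -3.0, 0.9]
opening: 0.0204
grip_force: 80.8
```

Request:
jog_arm --pt "0 0.5 0 0 0 0 -1" --pt "-0.9 0 0 0 0 0 -1" --pt "-1 0 0 0 0 0 -1" --pt "-1 0 0 0 0 0 -1" --pt "0 -0.85 0 0 0 0 -1" --pt "0 -0.85 0 0 0 0 -1" --pt "0.3 0 0 0 0 0 -1" --pt "0.3 0 0 0 0 0 -1"

```text
t: 19.9
tool_pos: [0.4951, 0.0746, 0.0636]
tool_rot: [-3.14, -0.081, -0.0]
contact_force: [0.7, 0.5, -1.3]
opening: 0.0207
grip_force: 80.6
```

Request:
jog_arm --pt "0.3 0 0 0 0 0 -1" --pt "0.3 0 0 0 0 0 -1" --pt "0.3 0 0 0 0 0 -1" --pt "0.3 0 0 0 0 0 -1" --pt "0.2 0 0 0 0 0 -1" --pt "0.1 0 0 0 0 0 -1" --pt "0.1 0 0 0 0 0 -1" --pt "0 0 0 0 0 0 -1"

```text
t: 20.7
tool_pos: [0.5252, 0.0764, 0.0632]
tool_rot: [3.14, 0.081, -0.007]
contact_force: [-4.4, -1.1, 1.8]
opening: 0.0204
grip_force: 80.9
```

```bash
python3 foot.py
```

```text
TCP box [-47.5  86.9] z 0.0632 yaw-box 0.0002 foot~ [-4.5 86.9] open 0.0204 t 20.7 F [-4.4 -1.1  1.8]
```

Request:
jog_arm --pt "-0.5 0 0 0 0 0 -1" --pt "0 0.75 0.08 0 0 0 -1" --pt "0 0.8 0 0 0 0 -1" --pt "0.9 0 0 0 0 0 -1" --pt "0.9 0 0 0 0 0 -1" --pt "0.9 0 0 0 0 0 -1" --pt "0 -0.2 0 0 0 0 -1" --pt "0 -0.1 0 0 0 0 -1"

```text
t: 21.5
tool_pos: [0.5715, 0.0535, 0.0619]
tool_rot: [-3.141, -0.08, 0.001]
contact_force: [1.0, -0.8, -2.0]
opening: 0.0202
grip_force: 80.6
```

Request:
jog_arm --pt "0 -0.1 0 0 0 0 -1" --pt "0 0 0 0 0 0 -1"

```text
t: 21.7
tool_pos: [0.5714, 0.0543, 0.0622]
tool_rot: [3.137, 0.081, 0.001]
contact_force: [1.3, -5.2, -2.1]
opening: 0.0206
grip_force: 80.6
```

```bash
python3 foot.py;  python3 - <<'E'
from pan import *
a=cam("wrist");panels(*a); save("wrist5",a[0])
E
```

```text
TCP box [-2.5 62.6] z 0.0622 yaw-box 0.0003 foot~ [40.5 62.6] open 0.0206 t 21.7 F [ 1.3 -5.2 -2.1]
slim c 48.5 204.2 size 70.7 40.9 deg -0.6 corner rel [-0.3 -6.2]
long c 42.5 81.2 size 82.7 58.1 deg 0.3 corner rel [-0.7 -8.6]
slot c 22.5 -46.1 size 66.7 42.9 deg -0.6 corner rel [-29.3 -22.4]
short none
```

View pics/wrist5.png

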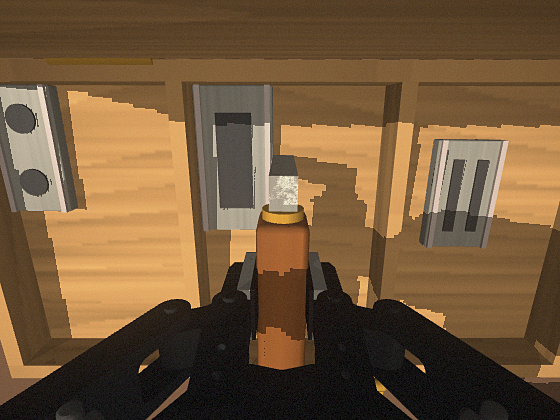

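The wrist view shows long home in bay 2, at (232,157), with the foot against it at (285,180). Slim at (35,150) sits slightly turned and needs another push. Next is bay 3, with slot at (465,190).

Request:
jog_arm --pt "0 0.3 0 0 0 0 -1" --pt "0 0 -1 0 0 0 -1" --pt "0 0.4 -1 0 0 0 -1" --pt "-0.13 1 -0.5 0 0 0 -1" --pt "-0.13 1 0 0 0 0 -1" --pt "-0.13 1 0 0 0 0 -1" --pt "-0.13 1 0 0 0 0 -1" --pt "-0.13 1 0 0 0 0 -1"

```text
t: 22.55
tool_pos: [0.5637, -0.0592, 0.1119]
tool_rot: [-3.139, -0.081, 0.001]
contact_force: [0.6, 1.1, -1.0]
opening: 0.0205
grip_force: 80.5
```

Request:
jog_arm --pt "-0.13 1 0 0 0 0 -1" --pt "-0.13 0.7 0 0 0 0 -1" --pt "0 0.35 0 0 0 0 -1" --pt "0 0 0.5 0 0 0 -1" --pt "0 0 1 0 0 0 -1" --pt "0 0 1 0 0 0 -1" --pt "0 0 0 0 0 0 -1"

```text
t: 23.25
tool_pos: [0.5605, -0.0988, 0.0597]
tool_rot: [-3.139, -0.082, 0.004]
contact_force: [0.3, -0.2, -1.2]
opening: 0.0203
grip_force: 80.7
```

```bash
python3 foot.py
```

```text
TCP box [-21.3 -89.9] z 0.0597 yaw-box 0.0007 foot~ [ 21.7 -89.9] open 0.0203 t 23.25 F [ 0.3 -0.2 -1.2]
```

Request:
jog_arm --pt "0 -0.3 -0.08 0 0 0 -1" --pt "0 -0.35 0 0 0 0 -1" --pt "0 -0.35 0 0 0 0 -1" --pt "0 -0.35 0 0 0 0 -1" --pt "0 -0.35 0 0 0 0 -1" --pt "0 -0.2 0 0 0 0 -1" --pt "0 -0.15 0 0 0 0 -1" --pt "0 0 0 0 0 0 -1"

```text
t: 24.05
tool_pos: [0.5596, -0.0589, 0.0638]
tool_rot: [3.14, 0.081, 0.001]
contact_force: [1.3, -0.2, -1.2]
opening: 0.0205
grip_force: 80.6
```

Request:
jog_arm --pt "0 0.5 0 0 0 0 -1" --pt "-0.5 0 0 0 0 0 -1" --pt "-1 0 0 0 0 0 -1" --pt "-1 0 0 0 0 0 -1" --pt "0 -0.8 0 0 0 0 -1" --pt "0 -0.8 0 0 0 0 -1" --pt "0.3 0 0 0 0 0 -1" --pt "0.3 0 0 0 0 0 -1"

```text
t: 24.85
tool_pos: [0.5208, -0.0388, 0.0638]
tool_rot: [3.14, 0.082, 0.0]
contact_force: [0.0, -1.2, -1.3]
opening: 0.0199
grip_force: 80.6
```

Request:
jog_arm --pt "0.3 0 0 0 0 0 -1" --pt "0.3 0 0 0 0 0 -1" --pt "0.3 0 0 0 0 0 -1" --pt "0.3 0 0 0 0 0 -1" --pt "0.15 0 0 0 0 0 -1" --pt "0.1 0 0 0 0 0 -1" --pt "0.05 0 0 0 0 0 -1" --pt "0 0 0 0 0 0 -1"

```text
t: 25.65
tool_pos: [0.549, -0.0376, 0.0633]
tool_rot: [3.14, 0.081, -0.006]
contact_force: [-4.4, -1.0, 1.5]
opening: 0.0203
grip_force: 80.9
```

```bash
python3 foot.py
```

```text
TCP box [-29.5 -28.1] z 0.0633 yaw-box 0.0002 foot~ [ 13.5 -28.1] open 0.0203 t 25.65 F [-4.4 -1.   1.5]
```

Request:
jog_arm --pt "-0.5 0 0 0 0 0 -1" --pt "0 0.7 0.06 0 0 0 -1" --pt "0 0.75 0 0 0 0 -1" --pt "0.8 0 0 0 0 0 -1" --pt "0.8 0 0 0 0 0 -1" --pt "0.7 0 0 0 0 0 -1" --pt "0 -0.2 0 0 0 0 -1" --pt "0 -0.1 0 0 0 0 -1"

```text
t: 26.45
tool_pos: [0.5874, -0.0592, 0.0624]
tool_rot: [-3.141, -0.08, 0.0]
contact_force: [-0.0, 0.5, -0.7]
opening: 0.0204
grip_force: 80.5
```

Request:
jog_arm --pt "0 -0.1 0 0 0 0 -1" --pt "0 -0.07 0 0 0 0 -1" --pt "0 0 0 0 0 0 -1"

```text
t: 26.75
tool_pos: [0.5871, -0.0569, 0.0627]
tool_rot: [3.137, 0.08, 0.001]
contact_force: [0.1, -6.4, -2.0]
opening: 0.0207
grip_force: 80.6
```

```bash
python3 foot.py;  python3 - <<'E'
from pan import *
a=cam("wrist");panels(*a); save("wrist6",a[0])
E
```

```text
TCP box [  7.4 -49.4] z 0.0627 yaw-box -0.0001 foot~ [ 50.4 -49.4] open 0.0207 t 26.75 F [ 0.1 -6.4 -2. ]
slim none
long c 42.4 86.3 size 83.0 48.5 deg -0.2 corner rel [-0.6 -3.8]
slot c 51.4 -33.0 size 64.6 54.1 deg -0.0 corner rel [-0.6 -9. ]
short c 12.3 -162.2 size 62.5 48.5 deg 6.4 corner rel [-45.5 -16.1]
```

Request:
jog_arm --pt "0 0.3 0 0 0 0 -1" --pt "0 0 -1 0 0 0 -1" --pt "0 0.4 -1 0 0 0 -1" --pt "-0.3 1 -0.5 0 0 0 -1" --pt "-0.3 1 0 0 0 0 -1" --pt "-0.3 1 0 0 0 0 -1" --pt "-0.3 1 0 0 0 0 -1" --pt "-0.3 1 0 0 0 0 -1"

```text
t: 27.6
tool_pos: [0.5625, -0.171, 0.1124]
tool_rot: [-3.139, -0.081, 0.0]
contact_force: [0.5, -0.9, -1.4]
opening: 0.0204
grip_force: 80.5
```

Request:
jog_arm --pt "-0.3 1 0 0 0 0 -1" --pt "-0.1 0.8 0 0 0 0 -1" --pt "0 0.33 0 0 0 0 -1" --pt "0 0 0.5 0 0 0 -1" --pt "0 0 1 0 0 0 -1" --pt "0 0 0.94 0 0 0 -1" --pt "0 0 0 0 0 0 -1"

```text
t: 28.3
tool_pos: [0.5552, -0.2113, 0.0597]
tool_rot: [-3.137, -0.082, 0.009]
contact_force: [-0.3, 0.7, -1.7]
opening: 0.0203
grip_force: 80.5
```

```bash
python3 foot.py;  python3 - <<'E'
from pan import *
a=cam("wrist");panels(*a); save("wrist7",a[0])
E
```

```text
TCP box [ -32.3 -201.9] z 0.0597 yaw-box 0.0009 foot~ [  10.7 -201.9] open 0.0203 t 28.3 F [-0.3  0.7 -1.7]
slim none
long none
slot c 34.7 -51.0 size 33.6 7.1 deg -14.6 corner rel [-13.3 -36. ]
short c 12.1 -164.7 size 60.2 46.0 deg 6.3 corner rel [-45.6 -18.6]
```

Request:
jog_arm --pt "0 -0.3 -0.06 0 0 0 -1" --pt "0 -0.35 0 0 0 0 -1" --pt "0 -0.35 0 0 0 0 -1" --pt "0 -0.35 0 0 0 0 -1" --pt "0 -0.15 0 0 0 0 -1" --pt "0 -0.1 0 0 0 0 -1" --pt "0 -0.05 0 0 0 0 -1" --pt "0 0 0 0 0 0 -1"

```text
t: 29.15
tool_pos: [0.5566, -0.1813, 0.0661]
tool_rot: [3.139, 0.08, 0.003]
contact_force: [-0.0, -1.9, 5.8]
opening: 0.0208
grip_force: 81.4
```

```bash
python3 foot.py;  python3 - <<'E'
from pan import *
a=cam("wrist");panels(*a)
E
```

```text
TCP box [ -29.4 -172. ] z 0.0661 yaw-box -0.0002 foot~ [  13.6 -172. ] open 0.0208 t 29.15 F [-0.  -1.9  5.8]
slim none
long none
slot c 51.5 -29.1 size 64.9 42.5 deg -0.1 corner rel [-0.4 -5.2]
short c 11.9 -164.2 size 60.2 45.4 deg 6.3 corner rel [-45.8 -18. ]
```

```bash
python3 look.py 8 wrist scene
python3 - <<'E'
from h import *
a=cv2.imread("pics/wrist8.png"); b=cv2.imread("pics/scene8.png")[100:310,150:430]; cv2.imwrite("pics/c8.png",np.hstack([cv2.resize(a,(400,300)),cv2.resize(b,(400,300))]))
E
```

```text
(no output)
```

View pics/c8.png

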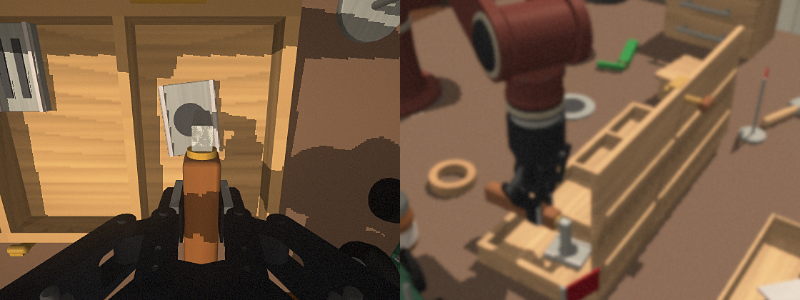

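The wrist crop (left) shows the foot resting on top of short at about (200,135). It rode up without moving the panel. I'll lift, back off to the right and recheck how the lifter sits in the grip.

Request:
jog_arm --pt "0 0 -1 0 0 0 -1" --pt "0 0 -0.5 0 0 0 -1" --pt "0 0.85 0 0 0 0 -1" --pt "0 0.85 0 0 0 0 -1" --pt "0 0 0 0 0 0 -1" --pt "0 0 0 0 0 0 -1"

```text
t: 29.9
tool_pos: [0.5567, -0.2152, 0.0937]
tool_rot: [-3.139, -0.078, 0.003]
contact_force: [-0.0, -0.2, -0.5]
opening: 0.0201
grip_force: 80.5
```

```bash
cat > grip.py <<'E'
from pan import *
from foot import tcp
o=ctrl.get_obs(); tcp(o); img,d,K,M=cam("wrist"); P=cloud(d,K,M)
T=R.from_rotvec(o["tool_rot"]).as_matrix(); Q=((P-o["tool_pos"])@T)*1000
u=np.indices(d.shape)[1]; h=(np.abs(Q[...,1])<7)&(Q[...,2]<10)&(Q[...,2]>-35)&(u>255)&(u<305)
for lo in (-40,-28,0,8,20,26,32,38,44):
    s=h&(Q[...,0]>lo)&(Q[...,0]<lo+8)
    if s.sum()>5: print(lo,s.sum(),"tool z",np.median(Q[s][:,2]).round(1),"y",np.median(Q[s][:,1]).round(1),"max x",Q[s][:,0].max().round(1))
panels(img,d,K,M); save("wristg%.0f"%(o["t"]*100),img)
E
python3 grip.py
```

```text
TCP box [ -31.  -205.9] z 0.0937 yaw-box -0.0016 foot~ [  12.  -205.9] open 0.0201 t 29.9 F [-0.  -0.2 -0.5]
-40 387 tool z -22.0 y 0.3 max x -32.0
-28 464 tool z -22.1 y -0.1 max x -20.0
0 561 tool z -22.1 y 0.0 max x 8.0
8 589 tool z -22.1 y 0.0 max x 16.0
20 659 tool z -22.1 y 0.1 max x 28.0
26 832 tool z -19.1 y 0.1 max x 34.0
32 642 tool z -14.5 y 0.5 max x 40.0
38 543 tool z -14.2 y 1.3 max x 46.0
44 609 tool z -13.6 y 1.3 max x 49.3
slim none
long none
slot c 51.5 -35.2 size 64.7 32.0 deg -0.8 corner rel [ -0.2 -11.6]
short c 11.9 -164.7 size 60.2 46.0 deg 6.4 corner rel [-45.8 -18.5]
```

Request:
jog_arm --pt "0 0 1 0 0 0 -1" --pt "0 0 0.5 0 0 0 -1" --pt "0 0 0.15 0 0 0 -1" --pt "0 0 0 0 0 0 -1" --pt "0 0 0 0 0 0 -1"

```text
t: 30.45
tool_pos: [0.5577, -0.2145, 0.0624]
tool_rot: [3.14, 0.081, 0.001]
contact_force: [-0.6, -0.2, -1.2]
opening: 0.0202
grip_force: 80.5
```

Request:
jog_arm --pt "0 -0.2 0.08 0 0 0 -1" --pt "0 -0.25 0 0 0 0 -1" --pt "0 -0.25 0 0 0 0 -1" --pt "0 -0.25 0 0 0 0 -1" --pt "0 -0.25 0 0 0 0 -1" --pt "0 -0.25 0 0 0 0 -1" --pt "0 -0.2 0 0 0 0 -1" --pt "0 0 0 0 0 0 -1"

```text
t: 31.25
tool_pos: [0.5557, -0.1813, 0.0604]
tool_rot: [3.14, 0.081, 0.0]
contact_force: [-0.2, -1.3, -0.9]
opening: 0.0202
grip_force: 80.6
```

```bash
python3 grip.py | grep -v tool
```

```text
TCP box [ -30.2 -172. ] z 0.0604 yaw-box 0.0006 foot~ [  12.8 -172. ] open 0.0202 t 31.25 F [-0.2 -1.3 -0.9]
slim none
long none
slot c 51.5 -31.7 size 64.2 37.8 deg -0.1 corner rel [-0.5 -7.8]
short c 14.3 -151.9 size 60.2 59.9 deg -89.5 corner rel [-47.5 -61.7]
```

Request:
jog_arm --pt "0 0.5 0 0 0 0 -1" --pt "-0.4 0 0 0 0 0 -1" --pt "-1 0 0 0 0 0 -1" --pt "-0.95 0 0 0 0 0 -1" --pt "0 -0.9 0 0 0 0 -1" --pt "0 -0.95 0 0 0 0 -1" --pt "0.3 0 0 0 0 0 -1" --pt "0.3 0 0 0 0 0 -1"

```text
t: 32.1
tool_pos: [0.5199, -0.1561, 0.0604]
tool_rot: [3.14, 0.082, 0.001]
contact_force: [0.1, -0.4, -0.8]
opening: 0.0205
grip_force: 80.6
```

Request:
jog_arm --pt "0.35 0 0 0 0 0 -1" --pt "0.35 0 0 0 0 0 -1" --pt "0.35 0 0 0 0 0 -1" --pt "0.35 0 0 0 0 0 -1" --pt "0.35 0 0 0 0 0 -1" --pt "0.2 0 0 0 0 0 -1" --pt "0.1 0 0 0 0 0 -1" --pt "0 0 0 0 0 0 -1"

```text
t: 32.9
tool_pos: [0.5603, -0.1543, 0.0601]
tool_rot: [3.141, 0.081, -0.001]
contact_force: [0.1, 0.0, -0.9]
opening: 0.0203
grip_force: 80.5
```

```bash
python3 foot.py
```

```text
TCP box [ -24.3 -145.3] z 0.0601 yaw-box 0.0001 foot~ [  18.7 -145.3] open 0.0203 t 32.9 F [ 0.1  0.  -0.9]
```

Request:
jog_arm --pt "0.07 0 0 0 0 0 -1" --pt "0.05 0 0 0 0 0 -1" --pt "0 0 0 0 0 0 -1"

```text
t: 33.2
tool_pos: [0.5608, -0.1543, 0.0601]
tool_rot: [-3.14, -0.081, 0.008]
contact_force: [-6.7, 0.2, 3.9]
opening: 0.0203
grip_force: 81.1
```

Request:
jog_arm --pt "-0.5 0 0 0 0 0 -1" --pt "0 0.8 0 0 0 0 -1" --pt "0 0.8 0 0 0 0 -1" --pt "0.7 0 0 0 0 0 -1" --pt "0.7 0 0 0 0 0 -1" --pt "0.7 0 0 0 0 0 -1" --pt "0 -0.2 0 0 0 0 -1" --pt "0 -0.1 0 0 0 0 -1"

```text
t: 34.0
tool_pos: [0.5961, -0.1793, 0.0603]
tool_rot: [3.14, 0.08, 0.0]
contact_force: [1.3, -2.8, -1.8]
opening: 0.0207
grip_force: 80.6
```

Request:
jog_arm --pt "0 -0.1 0 0 0 0 -1" --pt "0 -0.05 0 0 0 0 -1" --pt "0 0 0 0 0 0 -1"

```text
t: 34.3
tool_pos: [0.5964, -0.1784, 0.0613]
tool_rot: [3.134, 0.079, 0.004]
contact_force: [1.9, -7.6, -2.2]
opening: 0.0205
grip_force: 80.6
```

```bash
python3 grip.py | grep -v tool
```

```text
TCP box [  10.5 -171.2] z 0.0613 yaw-box -0.0007 foot~ [  53.5 -171.2] open 0.0205 t 34.3 F [ 1.9 -7.6 -2.2]
slim none
long none
slot c 51.4 -27.9 size 65.3 45.0 deg -0.2 corner rel [-0.6 -4.1]
short c 54.6 -151.6 size 59.9 59.1 deg -89.3 corner rel [ -7.  -61.3]
```

Request:
jog_arm --pt "0 0.3 0 0 0 0 -1" --pt "0 0 -1 0 0 0 -1" --pt "0 0 -1 0 0 0 -1" --pt "0 -0.25 -1 0 0 0 -1" --pt "0 -1 -1 0 0 0 -1" --pt "0 -1 -1 0 0 0 -1" --pt "0 -1 0 0 0 0 -1" --pt "0 -1 0 0 0 0 -1"

```text
t: 35.15
tool_pos: [0.5916, -0.0958, 0.1613]
tool_rot: [-3.14, -0.08, -0.002]
contact_force: [-0.1, 1.1, -1.9]
opening: 0.0205
grip_force: 80.5
```

Request:
jog_arm --pt "0 0 0 0 0 0 -1" --pt "0 0 0 0 0 0 -1"

```text
t: 35.35
tool_pos: [0.5912, -0.0964, 0.1599]
tool_rot: [-3.14, -0.082, 0.001]
contact_force: [-0.4, -0.4, -0.8]
opening: 0.0204
grip_force: 80.5
```

```bash
python3 grip.py | grep -v tool
```

```text
TCP box [  9.6 -89. ] z 0.1599 yaw-box 0.0008 foot~ [ 52.6 -89. ] open 0.0204 t 35.35 F [-0.4 -0.4 -0.8]
slim none
long c 42.2 86.2 size 82.6 47.2 deg -0.1 corner rel [-0.7 -3.9]
slot c 51.2 -26.4 size 64.7 40.4 deg -0.0 corner rel [-0.8 -2.4]
short c 54.4 -145.5 size 58.3 43.6 deg 0.0 corner rel [-0.6 -2.5]
```

Request:
jog_arm --pt "0 -1 0 0 0 0 -1" --pt "0 -1 0 0 0 0 -1" --pt "0 -1 0 0 0 0 -1" --pt "0 -1 0 0 0 0 -1" --pt "0 -1 0 0 0 0 -1" --pt "0 -1 0 0 0 0 -1" --pt "0 -1 0 0 0 0 -1" --pt "0 -1 0 0 0 0 -1"

```text
t: 36.2
tool_pos: [0.5835, 0.0629, 0.16]
tool_rot: [3.141, 0.079, -0.001]
contact_force: [1.4, 0.2, -1.6]
opening: 0.0203
grip_force: 80.5
```

Request:
jog_arm --pt "-0.1 -1 0 0 0 0 -1" --pt "-0.1 -1 0 0 0 0 -1" --pt "0 -1 0 0 0 0 -1" --pt "0 -1 0 0 0 0 -1" --pt "0 -1 0 0 0 0 -1" --pt "0 0 1 0 0 0 -1" --pt "0 0 1 0 0 0 -1" --pt "0 0 0 0 0 0 -1"

```text
t: 37.0
tool_pos: [0.5722, 0.1617, 0.1165]
tool_rot: [3.14, 0.079, -0.011]
contact_force: [0.6, 0.4, -1.8]
opening: 0.0202
grip_force: 80.5
```

```bash
python3 grip.py | grep -v tool; cp $(ls -t pics/wristg*|head -1) pics/g1.png
```

```text
TCP box [  3.8 169.8] z 0.1165 yaw-box -0.0008 foot~ [ 46.8 169.8] open 0.0202 t 37.0 F [ 0.6  0.4 -1.8]
slim c 48.4 206.1 size 70.4 36.0 deg -0.6 corner rel [-0.5 -4.2]
long c 42.3 86.2 size 83.2 38.8 deg -0.1 corner rel [-0.7 -3.8]
slot c 49.4 -24.5 size 68.8 23.0 deg 14.4 corner rel [-8.6  7. ]
short none
```

View pics/g1.png

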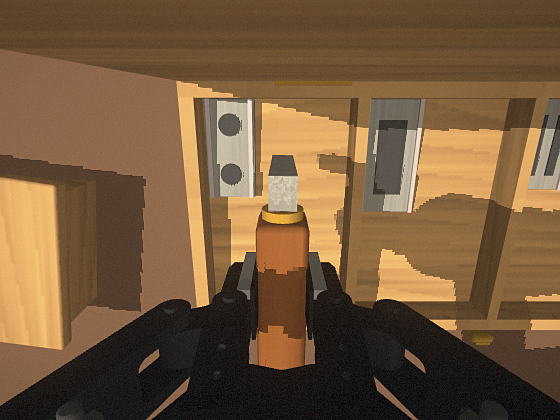

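Slim, at (231,147), sits about 3 mm off the left wall. Long, at (393,155), is flush with its divider. I'll push slim left again.

Request:
jog_arm --pt "0 0 1 0 0 0 -1" --pt "0 0 1 0 0 0 -1" --pt "0 0 0.8 0 0 0 -1" --pt "0 0 0.1 0 0 0 -1" --pt "0 0 0 0 0 0 -1"

```text
t: 37.55
tool_pos: [0.5746, 0.1626, 0.0624]
tool_rot: [3.141, 0.08, -0.0]
contact_force: [0.1, 0.3, -1.1]
opening: 0.0206
grip_force: 80.5
```

```bash
python3 foot.py
```

```text
TCP box [  6.3 170.5] z 0.0624 yaw-box -0.0004 foot~ [ 49.3 170.5] open 0.0206 t 37.55 F [ 0.1  0.3 -1.1]
```

Request:
jog_arm --pt "0 -0.2 0.07 0 0 0 -1" --pt "0 -0.25 0 0 0 0 -1" --pt "0 -0.2 0 0 0 0 -1" --pt "0 -0.1 0 0 0 0 -1" --pt "0 -0.1 0 0 0 0 -1" --pt "0 -0.05 0 0 0 0 -1" --pt "0 0 0 0 0 0 -1"

```text
t: 38.25
tool_pos: [0.5743, 0.1789, 0.0617]
tool_rot: [3.136, 0.08, 0.002]
contact_force: [-0.1, -7.8, 1.8]
opening: 0.0206
grip_force: 81.2
```

Request:
jog_arm --pt "0 0.4 0 0 0 0 -1" --pt "0 0 -1 0 0 0 -1" --pt "0 0 -1 0 0 0 -1" --pt "0 0 -1 0 0 0 -1" --pt "0 0 -1 0 0 0 -1" --pt "0 0 -1 0 0 0 -1" --pt "0 0 0 0 0 0 -1" --pt "0 0 0 0 0 0 -1"

```text
t: 39.05
tool_pos: [0.5739, 0.1729, 0.1607]
tool_rot: [-3.14, -0.081, -0.0]
contact_force: [0.3, -0.2, -1.7]
opening: 0.0206
grip_force: 80.5
```

```bash
python3 grip.py | grep -v tool
```

```text
TCP box [  6.1 180.9] z 0.1607 yaw-box 0.0001 foot~ [ 49.1 180.9] open 0.0206 t 39.05 F [ 0.3 -0.2 -1.7]
slim c 37.0 195.9 size 92.7 60.2 deg -0.0 corner rel [-12.  -14.1]
long c 42.3 86.5 size 82.1 38.6 deg -0.1 corner rel [-0.7 -3.6]
slot c 51.1 -31.4 size 64.4 27.2 deg -0.1 corner rel [-0.9 -7.4]
short none
```

Request:
jog_arm --pt "-0.75 0 0 0 0 0 -1" --pt "-0.75 -1 0 0 0 0 -1" --pt "0 -1 0 0 0 0 -1" --pt "0 -1 0 0 0 0 -1" --pt "0 -1 0 0 0 0 -1" --pt "0 -1 0 0 0 0 -1" --pt "0 -1 0 0 0 0 -1" --pt "0 -1 0 0 0 0 -1"

```text
t: 39.9
tool_pos: [0.5356, 0.3115, 0.1585]
tool_rot: [3.14, 0.081, -0.005]
contact_force: [0.6, 0.2, -1.6]
opening: 0.0204
grip_force: 80.5
```

Request:
jog_arm --pt "0 -1 0 0 0 0 -1" --pt "0 -1 0 0 0 0 -1" --pt "0 -0.66 0 0 0 0 -1" --pt "0 0 0 0 0 0.153 -1" --pt "0 0 0 0 0 0.153 -1" --pt "0 0 0 0 0 0 -1" --pt "0 0 0 0 0 0 -1"

```text
t: 40.6
tool_pos: [0.5339, 0.3641, 0.1604]
tool_rot: [3.127, -0.293, -0.001]
contact_force: [-0.8, -0.6, -1.1]
opening: 0.0202
grip_force: 80.5
```

```bash
python3 foot.py; python3 look.py 9 top scene
python3 - <<'E'
from pan import *
img,d,K,M=[np.load("top9.npz")[k] for k in("img","d","K","M")]; panels(img,d,K,M)
a=cv2.imread("pics/top9.png")[145:240,205:405]; cv2.imwrite("pics/top9c.png",cv2.resize(a,None,fx=4,fy=4,interpolation=cv2.INTER_CUBIC))
E
```

```text
TCP box [-24.  373.9] z 0.1604 yaw-box -0.2379 foot~ [ 19.  373.9] open 0.0202 t 40.6 F [-0.8 -0.6 -1.1]
slim c 48.3 208.8 size 70.8 36.7 deg 0.9 corner rel [-0.9 -0.6]
long c 42.2 88.3 size 83.3 44.1 deg 0.7 corner rel [-1.1 -1.1]
slot c 51.2 -26.1 size 65.4 38.5 deg 0.5 corner rel [-1.  -1.8]
short c 53.8 -146.5 size 59.9 42.9 deg 1.6 corner rel [-1.9 -2.6]
```

View pics/top9c.png

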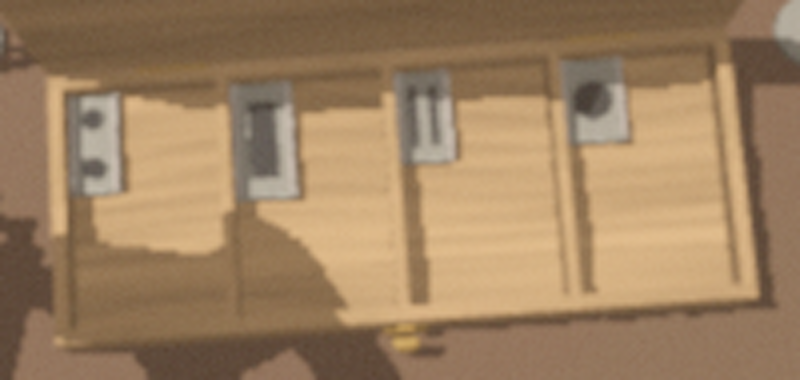

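All four panels are in their back left corners: slim at (97,140), long at (265,140), slot at (428,115) and short at (597,98). Now I'll put the lifter back.

Request:
jog_arm --pt "0.96 -0.25 0 0 0 0 -1" --pt "0.96 -0.24 0 0 0 0 -1" --pt "0 0 0 0 0 0 -1" --pt "0 0 1 0 0 0 -1" --pt "0 0 1 0 0 0 -1" --pt "0 0 1 0 0 0 -1" --pt "0 0 1 0 0 0 -1" --pt "0 0 0.5 0 0 0 -1"

```text
t: 41.5
tool_pos: [0.5718, 0.3659, 0.0684]
tool_rot: [3.126, -0.295, -0.006]
contact_force: [0.3, -0.5, -1.6]
opening: 0.0205
grip_force: 80.5
```

Request:
jog_arm --pt "0 0 0.2 0 0 0 -1" --pt "0 0 0.1 0 0 0 -1" --pt "0 0 0.05 0 0 0 -1" --pt "0 0 0 0 0 0 -1"

```text
t: 41.9
tool_pos: [0.5743, 0.367, 0.0651]
tool_rot: [-3.127, 0.296, -0.002]
contact_force: [-0.3, -0.8, -0.7]
opening: 0.0205
grip_force: 80.5
```

```bash
python3 foot.py
```

```text
TCP box [ 16.4 374.6] z 0.0651 yaw-box -0.2402 foot~ [ 59.4 374.6] open 0.0205 t 41.9 F [-0.3 -0.8 -0.7]
```

Request:
jog_arm --pt "0 0 0.08 0 0 0 -1" --pt "0 0 0.06 0 0 0 -1" --pt "0 0 0 0 0 0 -1" --pt "0 0 0 0 0 0 -0.2" --pt "0 0 0 0 0 0 0.2" --pt "0 0 0 0 0 0 1" --pt "0 0 0 0 0 0 1"

```text
t: 42.6
tool_pos: [0.5737, 0.3667, 0.0612]
tool_rot: [-3.128, 0.296, -0.0]
contact_force: [-0.1, -0.4, -0.3]
opening: 0.076
grip_force: 0.0
```

Request:
jog_arm --pt "0 0 -0.3 0 0 0 1" --pt "0 0 -0.7 0 0 0 1" --pt "0 0 -1 0 0 0 1" --pt "0 0 -1 0 0 0 1" --pt "0 0 -1 0 0 0 1" --pt "0 0 -1 0 0 0 1" --pt "0 0 -1 0 0 0 1" --pt "0 0 -1 0 0 0 1"

```text
t: 43.4
tool_pos: [0.5739, 0.3668, 0.2037]
tool_rot: [-3.127, 0.296, -0.002]
contact_force: [-0.5, -0.0, 0.6]
opening: 0.0853
grip_force: 0.0
```

```bash
python3 look.py 10 wrist top
python3 - <<'E'
from pan import *
img,d,K,M=[np.load("wrist10.npz")[k] for k in("img","d","K","M")]; P=cloud(d,K,M)
H=(P[...,2]>.072)&(P[...,2]<.1)&(np.abs(P[...,0]-.56)<.12)&(np.abs(P[...,1]-.37)<.07)
r=cv2.minAreaRect(P[H][:,:2].astype(np.float32)); print("handle",r,np.percentile(P[H][:,2],[5,50,95]),cv2.boxPoints(r).round(4).tolist())
hp=P[H]; print("slope",np.polyfit(hp[:,0],hp[:,2],1))
img,d,K,M=[np.load("top10.npz")[k] for k in("img","d","K","M")]; panels(img,d,K,M)
E
```

```text
handle ((0.5519084930419922, 0.36999350786209106), (0.02192974090576172, 0.14308923482894897), 78.51617431640625) [0.07583788 0.08338282 0.0846057 ] [[0.4796000123023987, 0.3734999895095825], [0.6197999715805054, 0.3449999988079071], [0.6241999864578247, 0.36649999022483826], [0.48399999737739563, 0.39500001072883606]]
slope [-0.03089671  0.09974309]
slim c 48.4 208.9 size 70.8 36.4 deg 0.6 corner rel [-0.8 -0.8]
long c 42.9 88.8 size 82.0 42.6 deg -3.0 corner rel [ 1.  -3.4]
slot c 51.9 -26.3 size 64.3 39.4 deg -4.1 corner rel [ 1.3 -4.7]
short c 53.9 -146.3 size 59.7 43.2 deg 1.6 corner rel [-1.7 -2.5]
```

Request:
jog_arm --pt "0 0 -1 0 0 -0.153 1" --pt "0 0 -1 0 0 -0.153 1" --pt "-0.9 1 -1 0 0 0 1" --pt "-0.9 1 -1 0 0 0 1" --pt "0 1 -1 0 0 0 1" --pt "0 1 0 0 0 0 1" --pt "0 1 0 0 0 0 1" --pt "0 1 0 0 0 0 1"

```text
t: 44.3
tool_pos: [0.5436, 0.2441, 0.3008]
tool_rot: [3.14, 0.081, -0.0]
contact_force: [-0.1, 0.2, -1.7]
opening: 0.085
grip_force: 0.0
```

Request:
jog_arm --pt "0 1 0 0 0 0 1" --pt "0 1 0 0 0 0 1" --pt "0 1 0 0 0 0 1" --pt "0 1 0 0 0 0 1" --pt "0 1 0 0 0 0 1" --pt "0 1 0 0 0 0 1" --pt "0 1 0 0 0 0 1" --pt "0 1 0 0 0 0 1"

```text
t: 45.1
tool_pos: [0.5517, 0.0843, 0.3005]
tool_rot: [3.141, 0.081, -0.001]
contact_force: [-0.0, 0.2, 0.1]
opening: 0.0851
grip_force: 0.0
```

Request:
jog_arm --pt "0 1 0 0 0 0 1" --pt "0 1 0 0 0 0 1" --pt "0 1 0 0 0 0 1" --pt "0 1 0 0 0 0 1" --pt "0 0.7 0 0 0 0 1" --pt "0 0 0 0 0 0 1" --pt "0 0 0 0 0 0 1"

```text
t: 45.8
tool_pos: [0.5568, -0.0085, 0.3009]
tool_rot: [-3.14, -0.08, 0.001]
contact_force: [0.2, 0.3, 0.2]
opening: 0.0852
grip_force: 0.0
```

```bash
python3 foot.py; python3 look.py 11 wrist;  python3 - <<'E'
from pan import *
img,d,K,M=[np.load("wrist11.npz")[k] for k in("img","d","K","M")]; panels(img,d,K,M)
E
```

```text
TCP box [-20.3   0.6] z 0.3009 yaw-box -0.0003 foot~ [22.7  0.6] open 0.0852 t 45.8 F [0.2 0.3 0.2]
slim c 48.7 206.5 size 69.2 38.0 deg -0.1 corner rel [-0.3 -3.5]
long c 42.2 87.7 size 82.1 44.3 deg -0.3 corner rel [-0.7 -2.5]
slot c 51.0 -25.7 size 64.3 39.2 deg 0.2 corner rel [-1.1 -1.6]
short c 54.0 -147.1 size 57.8 40.2 deg -0.1 corner rel [-1.  -4.1]
```

View pics/wrist11.png

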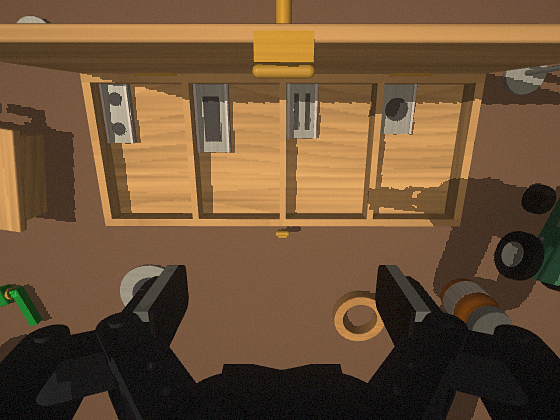

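The wrist view shows all four panels square in their corners: slim (118,112), long (212,118), slot (304,112) and short (398,108). Now I'll grip the knob again and swing the lid shut.

Request:
jog_arm --pt "0.97 0.02 0 0 0 0 1" --pt "0.97 0.02 0 0 0 0 1" --pt "0.97 0.02 0 0 0 0 1" --pt "0.97 0.02 0 0 0 0 1" --pt "0.97 0.02 0 0 0 0 1" --pt "0.97 0.02 0 0 0 0 1" --pt "0.97 0.02 0 0 0 0 1" --pt "0.97 0 0 0 0 0 1"

```text
t: 46.65
tool_pos: [0.7128, -0.0022, 0.3009]
tool_rot: [-3.14, -0.083, 0.0]
contact_force: [-0.1, -0.6, -0.0]
opening: 0.0851
grip_force: 0.0
```

Request:
jog_arm --pt "0 0 0 0 0 0 1" --pt "0 0 1 0 0 0 1" --pt "0 0 1 0 0 0 1" --pt "0 0 1 0 0 0 1" --pt "0 0 1 0 0 0 1" --pt "0 0 0.85 0 0 0 1" --pt "0 0 0 0 0 0 0.2" --pt "0 0 0 0 0 0 -0.2" --grip_force 40

```text
t: 47.45
tool_pos: [0.7118, -0.0033, 0.2042]
tool_rot: [-3.14, -0.081, 0.0]
contact_force: [1.5, 0.2, 0.6]
opening: 0.0592
grip_force: 0.0
```

Request:
jog_arm --pt "0 0 0 0 0 0 -1" --pt "0 0 0 0 0 0 -1" --pt "0 0 0 0 0 0 -1" --pt "0 0 0 0 0 0 -1"

```text
t: 47.85
tool_pos: [0.7128, -0.0016, 0.2064]
tool_rot: [-3.137, -0.082, -0.005]
contact_force: [-1.1, 5.6, 2.7]
opening: 0.0252
grip_force: 41.1
```

Run:
```python
import numpy as np
a,b=.185,.04
p=lambda t:np.array((-a*np.cos(t)+b*np.sin(t), a*np.sin(t)+b*np.cos(t)))
ts=np.linspace(1.57,.1,25)
for t0,t1 in zip(ts[:-1],ts[1:]):
    d=(p(t1)-p(t0))/.02; print([round(d[0],2),round(-d[1],2)],t1.round(2),(p(t1)+(.672,.036-.019)).round(3))
```

```text
[np.float64(-0.57), np.float64(-0.1)] 1.51 [0.7   0.204]
[np.float64(-0.58), np.float64(-0.07)] 1.45 [0.689 0.206]
[np.float64(-0.58), np.float64(-0.03)] 1.39 [0.677 0.206]
[np.float64(-0.58), np.float64(0.0)] 1.33 [0.666 0.206]
[np.float64(-0.58), np.float64(0.04)] 1.26 [0.654 0.205]
[np.float64(-0.58), np.float64(0.07)] 1.2 [0.643 0.204]
[np.float64(-0.57), np.float64(0.11)] 1.14 [0.631 0.202]
[np.float64(-0.56), np.float64(0.14)] 1.08 [0.62  0.199]
[np.float64(-0.55), np.float64(0.18)] 1.02 [0.609 0.195]
[np.float64(-0.54), np.float64(0.21)] 0.96 [0.598 0.191]
[np.float64(-0.53), np.float64(0.24)] 0.9 [0.588 0.186]
[np.float64(-0.51), np.float64(0.27)] 0.84 [0.577 0.181]
[np.float64(-0.49), np.float64(0.3)] 0.77 [0.568 0.175]
[np.float64(-0.47), np.float64(0.33)] 0.71 [0.558 0.168]
[np.float64(-0.45), np.float64(0.36)] 0.65 [0.549 0.161]
[np.float64(-0.43), np.float64(0.39)] 0.59 [0.541 0.153]
[np.float64(-0.4), np.float64(0.42)] 0.53 [0.532 0.145]
[np.float64(-0.38), np.float64(0.44)] 0.47 [0.525 0.136]
[np.float64(-0.35), np.float64(0.46)] 0.41 [0.518 0.127]
[np.float64(-0.32), np.float64(0.48)] 0.34 [0.511 0.117]
[np.float64(-0.29), np.float64(0.5)] 0.28 [0.506 0.107]
[np.float64(-0.26), np.float64(0.52)] 0.22 [0.5   0.097]
[np.float64(-0.23), np.float64(0.53)] 0.16 [0.496 0.086]
[np.float64(-0.2), np.float64(0.55)] 0.1 [0.492 0.075]
```

Request:
jog_arm --pt "-0.57 0 -0.1 0 0 0 -1" --pt "-0.58 0 -0.07 0 0 0 -1" --pt "-0.58 0 -0.03 0 0 0 -1" --pt "-0.58 0 0 0 0 0 -1" --pt "-0.58 0 0.04 0 0 0 -1" --pt "-0.58 0 0.07 0 0 0 -1" --pt "-0.57 0 0.11 0 0 0 -1" --pt "-0.56 0 0.14 0 0 0 -1"

```text
t: 48.65
tool_pos: [0.6219, -0.0062, 0.2035]
tool_rot: [-3.137, -0.082, -0.011]
contact_force: [3.0, 6.8, 0.6]
opening: 0.025
grip_force: 40.8
```

Request:
jog_arm --pt "-0.55 0 0.18 0 0 0 -1" --pt "-0.54 0 0.21 0 0 0 -1" --pt "-0.53 0 0.24 0 0 0 -1" --pt "-0.51 0 0.27 0 0 0 -1" --pt "-0.49 0 0.3 0 0 0 -1" --pt "-0.47 0 0.33 0 0 0 -1" --pt "-0.45 0 0.36 0 0 0 -1" --pt "-0.43 0 0.39 0 0 0 -1"

```text
t: 49.45
tool_pos: [0.5421, -0.0102, 0.1585]
tool_rot: [-3.136, -0.081, -0.008]
contact_force: [-2.9, 8.3, 7.4]
opening: 0.0252
grip_force: 42.6
```

Request:
jog_arm --pt "-0.4 0 0.42 0 0 0 -1" --pt "-0.38 0 0.44 0 0 0 -1" --pt "-0.35 0 0.46 0 0 0 -1" --pt "-0.32 0 0.48 0 0 0 -1" --pt "-0.29 0 0.5 0 0 0 -1" --pt "-0.26 0 0.52 0 0 0 -1" --pt "-0.23 0 0.53 0 0 0 -1" --pt "-0.2 0 0.55 0 0 0 -1"

```text
t: 50.25
tool_pos: [0.4921, -0.0127, 0.0782]
tool_rot: [-3.136, -0.08, -0.0]
contact_force: [-3.4, 9.1, 4.5]
opening: 0.0252
grip_force: 44.2
```

Request:
jog_arm --pt "-0.1 0 0.3 0 0 0 -1" --pt "-0.08 0 0.25 0 0 0 -1" --pt "-0.05 0 0.2 0 0 0 -1" --pt "-0.02 0 0.15 0 0 0 -1" --pt "0 0 0.1 0 0 0 -1" --pt "0 0 0.1 0 0 0 -1" --pt "0 0 0 0 0 0 -1" --grip_force 60

```text
t: 50.95
tool_pos: [0.487, -0.0129, 0.0583]
tool_rot: [-3.135, -0.08, 0.004]
contact_force: [-13.9, 9.3, 18.0]
opening: 0.0247
grip_force: 63.7
```

```bash
python3 foot.py
```

```text
TCP box [-90.2  -0.3] z 0.0583 yaw-box -0.0 foot~ [-47.2  -0.3] open 0.0247 t 50.95 F [-13.9   9.3  18. ]
```

Request:
jog_arm --pt "0 0 0 0 0 0 -1" --pt "0 0 0 0 0 0 1" --pt "0 0 0 0 0 0 1" --pt "0 0 0 0 0 0 1" --pt "0 0 0 0 0 0 1" --pt "0 0 0 0 0 0 1" --pt "0 0 -0.5 0 0 0 1" --pt "0 0 -1 0 0 0 1"

```text
t: 51.75
tool_pos: [0.4859, -0.0149, 0.0843]
tool_rot: [-3.14, -0.08, 0.006]
contact_force: [0.1, -0.0, 0.3]
opening: 0.0853
grip_force: 0.0
```

Request:
jog_arm --pt "0 0 -1 0 0 0 1" --pt "0 0 -1 0 0 0 1" --pt "0 0 -1 0 0 0 1" --pt "0 0 -1 0 0 0 1" --pt "0 0 -1 0 0 0 1" --pt "0 0 -1 0 0 0 1" --pt "0 0 -1 0 0 0 1" --pt "0 0 0 0 0 0 1"

```text
t: 52.55
tool_pos: [0.4892, -0.0155, 0.2295]
tool_rot: [3.139, 0.081, 0.011]
contact_force: [0.1, 0.1, 0.4]
opening: 0.0855
grip_force: 0.0
```

```bash
python3 look.py 12 wrist top scene
python3 - <<'E'
from pan import *
for n in("wrist","top","scene"):
    img,d,K,M=[np.load(n+"12.npz")[k] for k in("img","d","K","M")]; P=cloud(d,K,M); B=tobox(P)
    m=(P[...,2]>.038)&(P[...,2]<.07)&(B[...,0]>-.1)&(B[...,0]<.08)&(np.abs(B[...,1])<.22)&(np.abs(B[...,1])>.04)
    b=np.c_[B[m],P[m][:,2]]; c,_,_,_=np.linalg.lstsq(np.c_[b[:,:2],np.ones(len(b))],b[:,2],rcond=None); print(n,m.sum(),"slope x",c[0],"y",c[1],"z0",c[2], "front z",np.median(b[b[:,0]<-.085][:,2]),"back z",np.median(b[b[:,0]>.06][:,2]))
    if n=="top":
        z=np.load("top0.npz"); df=np.abs(z["img"].astype(int)-img).sum(-1); save("d12",np.repeat((df.clip(0,255)).astype(np.uint8)[...,None],3,2))
E
python3 -c "
import cv2,numpy as np
a=cv2.imread('pics/top12.png')[100:320,100:480];b=cv2.imread('pics/scene12.png')
cv2.imwrite('pics/f12.png',np.hstack([cv2.resize(a,(450,300)),cv2.resize(b[60:300,160:460],(350,300))]))"
```

```text
wrist 73555 slope x 0.002094692275539208 y -0.0001899011882400617 z0 0.04618469232147596 front z 0.04565844901417254 back z 0.04555560668260511
top 5077 slope x 0.006206983371472498 y -0.0004019566639135372 z0 0.04728478387068827 front z 0.04642497303303106 back z 0.04665226469447514
scene 7555 slope x 0.002764031834237902 y -0.0009142696120101948 z0 0.044909118798640325 front z 0.044426572600913095 back z 0.044308484025540995
```

View pics/f12.png

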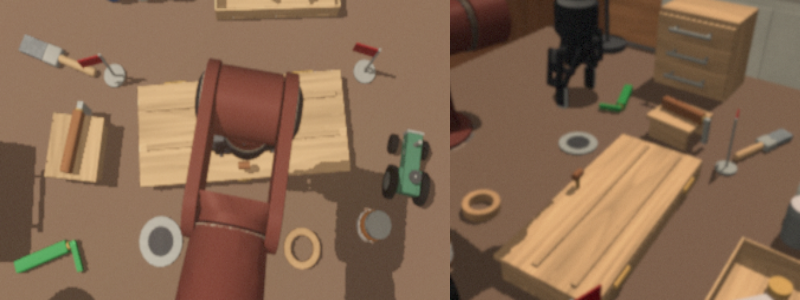

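The left half shows the lid flat, the lifter on its stand at (75,137), and the flags, tractor, jar and base plate in place. The measured lid slope is about 0.002 rad, so the lid is fully shut. Handing in.

```bash
python3 -c "
from station import ctrl
print(ctrl.finish_job())"
```

```text
the job is handed in; nothing more can be done
None
```

I handed the job in: the cameras showed the lid fully shut, the tab-lifter back on its stand and the toys and jar in place; all four panels were square in their back left corners when last seen, just before I swung the lid shut.

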